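# Load the water-sample changer and index it to the reader

## Task

Put the blue-capped sample vial into the empty pocket of the sample changer, the orange cup at the yellow loading mark: feel gently for its bore, never forcing the vial, press it fully home and let go. Then turn the carousel, which has a black knob, exactly one click clockwise (seen from above, as the yellow bars show), so that the vial stops in front of the black reader. Leave the other things on the counter as they are.

Things in the scene. Friction and masses are not known exactly. Their poses are not given: they have to be found in the camera images.
- vial_blue: Sealed glass vial with a blue cap, to be loaded: upright cylinder 24 mm in diameter, 95 mm tall (the cap is the top 20 mm, same diameter), foot edge bevelled 2 mm, 35 to 70 g. Origin: centre of its underside; z up along the vial. Good height to grip: 70 mm above the origin. It stands 25 mm deep in one of the rack's three holes (which one varies).
- rack: White vial rack, fixed, 70 x 200 mm, 35 mm high, long side along its y axis. Origin: centre of its underside. Holes of 27 mm at y = -60, 0 and +60 mm, 25 mm deep, floor 10 mm above the origin. The vials stand 60 mm apart along y, so grip one with the fingers closing along the rack's x axis.
- changer: Sample changer, whose round grey foot is fixed, 260 mm in diameter, 40 mm high; origin: centre of its underside, under the carousel's axis. The loading mark is along its -x axis. A white box 50 mm high is at its +x side. The blue vial may never press on the changer with more than 30 N, counting all contacts, sideways too (the pocket's nubs alone squeeze it with 7 N).
- mark (a point): Yellow loading mark on the foot's rim: top of a block 26 x 16 mm, 137 mm from the carousel's axis.
- reader (a point): Green window of the reader, 95 mm above the counter, 133 mm from the carousel's axis, 60 degrees clockwise (from above) of the loading mark, at the robot's left. The reader is a black block 50 x 70 mm, 130 mm tall, just outside the rim.
- carousel (a joint): Turning of the white carousel (236 mm disc), rad: 0 with the empty pocket at the loading mark, grows clockwise seen from above; one click is 1.047. A sprung detent holds each click: up to about 0.4 N m to leave it, crest half way (0.52), past it the carousel pulls itself to the next click. Six pockets, 80 mm from the axis; five hold 24 mm vials with tops 152 mm above the counter.
- pocket (a point): Nominal centre of the empty pocket at the height of its rim, 84 mm above the counter; turns with the carousel; x axis towards the carousel's axis, z up. The pocket is an orange cup 42 mm outside with a 27 mm bore. The cup is eccentric: the bore's centre lies 5 mm off this point in a horizontal direction that differs every time and is not measured. A vial lowered here lands on the rim.
- pocket_floor (a point): Point 27 mm below pocket, at the height of the bore's floor, where the vial's underside rests when home. Three spring nubs half way down resist the vial with about 3 to 7 N and hold it where it is let go; pushing on to 9 to 14 N makes sure it is home. The whole cup is sprung: it sinks up to 4 mm, 4 N per mm, then is hard, and comes up again.
- knob (a point): Point on the carousel's axis at the height to grip the black knob, 145 mm above the counter. The knob is a bar 14 mm thick along this point's x axis, 50 mm long along y, from 125 to 161 mm above the counter; it turns with the carousel. Standing vials begin 68 mm from the axis, 80 mm apart: here and at the pocket close the fingers along the x axis and open them 50 mm at most.
- vial_red: Bystander: vial like the blue one, with a red cap, in the rack; origin at its underside.
- vial_white: Bystander: vial like the blue one, with a white cap, in the rack; origin at its underside.
- jar: Bystander: jar with white lid, 76 mm in diameter, 85 mm tall; origin at its underside.
- jug: Bystander: black bottle with orange label, 80 mm in diameter, 190 mm tall; origin at its underside.
- jar2: Bystander: jar with white lid and green label, 76 mm in diameter, 85 mm tall; origin at its underside.
- tape: Bystander: roll of brown tape, 90 mm in diameter, 40 mm high, lying flat; origin at its underside.
- terminal: Bystander: black card terminal, 160 x 75 x 22 mm; origin at its underside.
- marker: Bystander: small brush, 150 mm long, lying on the counter.

How it is judged:
By the outcome, as a careful person would: the job done as asked, in the order asked, and still so for the second after the job is handed in, with the robot touching nothing.
It also fails if it takes over 58 s, if anything falls off the work surface, if the arm or the gripper's body presses on something with over 40 N, if the wrist force passes 120 N, or if a joint passes its speed limit or range.

## Robot

A 7-joint arm with a two-finger parallel gripper is mounted at the origin on the work surface. World frame = base frame: x ahead of the robot, y to its left, z up, the work surface at z = 0. Lengths are in m, angles in rad, forces in N, time in s.
With the tool pointing down it reaches from about 0.4 to 0.875 m from the base axis. Payload 19.3 kg.
Tool frame: the origin (TCP) lies at the very end of the fingers, on their centre line; the grasp point (between the pads) lies bot.tcp_to_grasp behind it (bot.tcp_to_grasp is the distance from the TCP to the grasp point, in m); z points along the fingers, y is the direction in which the jaws open and shut (so a half turn about z gives the same grasp; the last joint's range is limited). The gripper opens to 85 mm and grips with 20 to 120 N. Pads are 22 mm wide; open, the fingers measure 114 mm over their backs; the gripper's body (76 mm by 85 mm) begins 54 mm behind the grasp point. The pads swing forward as they close: fully open they stand 13 mm farther back than shut.
Start: joints at [-1.313, 0.521, -0.036, 1.599, 0.021, 1.021, -0.113], TCP at [0.201, 0.592, 0.2] pointing down, gripper open.
Joint ranges: [-2.91, 2.91], [-0.3, 2.13], [-1.5, 1.42], [0.17, 2.43], [-1.26, 4.41], [0.16, 1.93], [-2.52, 2.52]. Speed limits (rad/s): [1.89, 1.89, 2.39, 2.39, 3.01, 3.01, 3.01].

## Interface

Orientations are given as [roll, pitch, yaw] about the fixed x, y, z axes, in that order (R = Rz(yaw) Ry(pitch) Rx(roll)).
In Python, from workcell import bot gives the robot as it stands.
- The arm moves only by the tool servo_tool, never from a script. Its argument "targets" is a list of rows, each a list of 2 entries, a list of its own where there are three numbers: the shift along the tool's x, y, z in units of 0.05 m (1.0 is 0.05 m), then the turn about the tool's z in units of 5 degrees (1.0 is 5 degrees). A call has 1 to 12 rows; each row shifts and turns the commanded pose from where the row before left it, along the tool's axes as they then stand; what a row does not reach is not made up. A row lasts 1/8 s, in which the tool goes at most 62.5 mm and 10.7 degrees, less where a joint would pass 70% of its speed; a pose out of reach is approached as far as the arm can. A call with a number of a shift or a turn outside -1 to 1 is refused whole. A call with a gripper value outside its range is refused whole. "gripper" is the opening, from -1 (shut) to 1 (fully open), so that 0 is half open, set as the call begins (left out, the last holds). The fingers move at their own pace and stop on an object; "newtons" is the grip in N (left out, the last holds). Time passes only in rows, so rows that do not move let the fingers close. It gives the time, the measured TCP pose, the force and the opening at its end, in the units of the state.
- bot.observe(): the state, without advancing time (a new reading comes with each control period).
- bot.grab_frame(name): name is "scene" or "top" or "wrist"; returns the picture (420x560x3 uint8, blue, green, red); there is no depth.
- bot.get_calibration(name): a dict with "fx", "fy", "cx", "cy" (pixels), "k1" (the pictures are not rectified: a ray, as slopes to the right and down, at radius r is drawn at 1 + k1 r^2 times it, then the intrinsics apply), "pose" (4x4, takes a point from camera to world coordinates). Camera axes: x right, y up, looking along -z (the intrinsics and any distortion apply to the point x, -y, -z); pixel columns grow to the right and rows downward; lengths in m; the calibration is good to about 2 mm. A picture is of the moment at which its call begins: read the wrist's pose just before it. get_calibration takes no time and is no camera call; for the wrist camera it gives the pose at the moment of the call.
- bot.job_done(): hands the job in, once; it reports no verdict.
The state is a dict: "clock": time; "qpos": joint angles; "qd": joint speeds; "joint_efforts": joint torques, N m; "position": TCP position; "tool_rot": TCP orientation; "force": force on the tool from outside, world axes, zero at the start; "moment": the same for the moment, N m; "grip_width": finger opening in m.
Only numpy, scipy, OpenCV 4.12 (cv2) and the standard library are available. Lean on these libraries where they do the work, as an engineer would, in place of code of your own. Each camera call takes 0.05 s, during which the arm holds its last target.

## Working session

There is one attempt and no reset: what is moved stays moved. The work goes in short steps, Python scripts to look and compute and a tool call to move; the robot and the scene stay as the last step left them, time stands still between calls to the robot, and variables do not carry over. Pictures are saved under pics/ and viewed, and the job is handed in when it is done.

Besides the shell and the picture viewer there is one more tool, called after "Request:" as name(argument=value, ...), one argument or row to a line, values as JSON. servo_tool: Moves the arm, as the interface text tells. Its arguments: {"type":"object","properties":{"targets":{"type":"array","items":{"type":"array"}},"gripper":{"type":"number"},"newtons":{"type":"number"}},"required":["targets"]}

```bash
mkdir -p pics; ls; cat > h.py <<'E'
import numpy as np, cv2
from workcell import bot
def grab(n,f):
    c=bot.get_calibration(n); im=bot.grab_frame(n); cv2.imwrite('pics/'+f,im); return im,c
def ray(c,u,v):
    xd=(u-c['cx'])/c['fx']; yd=(v-c['cy'])/c['fy']
    K=np.eye(3)
    x,y=xd,yd
    for _ in range(30):
        s=1+c['k1']*(x*x+y*y); x,y=xd/s,yd/s
    T=np.array(c['pose']); d=T[:3,:3]@np.array([x,-y,-1.]); return T[:3,3],d
def at(c,u,v,z):
    o,d=ray(c,u,v); t=(z-o[2])/d[2]; return o+t*d
def proj(c,p):
    T=np.array(c['pose']); q=T[:3,:3].T@(np.array(p)-T[:3,3]); x=q[0]/-q[2]; y=-q[1]/-q[2]
    s=1+c['k1']*(x*x+y*y); return c['cx']+c['fx']*x*s, c['cy']+c['fy']*y*s
E
python3 - <<'E'
from h import *
print(bot.observe()); print(bot.tcp_to_grasp)
for n in ('scene','top','wrist'):
    im,c=grab(n,n+'0.png'); print(n,c)
E
```

```text
pics
{'clock': 0.0, 'qpos': array([-1.31318715,  0.52201917, -0.03633223,  1.60001292,  0.02118399,
        1.02106368, -0.11279059]), 'qd': array([-0.00075998,  0.00018339,  0.00089322,  0.00114672,  0.00118563,
       -0.00058013,  0.00038143]), 'joint_efforts': array([ 8.18049466e-04, -9.27091455e+01,  1.98040433e+00, -3.69908702e+01,
        1.78784964e-02,  8.38664419e-03, -8.90719707e-05]), 'position': array([0.20114193, 0.59136047, 0.19922071]), 'tool_rot': array([-3.14047560e+00,  6.28104732e-05,  2.81377885e+00]), 'force': array([ 0.0858521 ,  0.37128847, -0.03171363]), 'moment': array([-0.01962292, -0.00328444,  0.01340751]), 'grip_width': 0.08554376555602991}
0.0187
scene {'fx': 462.57355367487213, 'fy': 462.57355367487213, 'cx': 278.5176618772318, 'cy': 207.17038437631385, 'k1': 0.016658933771220928, 'pose': array([[ 0.10400092, -0.60049745,  0.79283455,  1.5519299 ],
       [ 0.99434343,  0.04549532, -0.09597565, -0.10060473],
       [ 0.02156287,  0.79833138,  0.60183225,  0.87858707],
       [ 0.        ,  0.        ,  0.        ,  1.        ]])}
top {'fx': 411.654240252803, 'fy': 411.654240252803, 'cx': 272.1791854777903, 'cy': 210.4581710137296, 'k1': -0.1253116741974495, 'pose': array([[ 1.18379568e-01,  9.69513456e-01, -2.14545883e-01,
         2.78470751e-01],
       [-9.92968193e-01,  1.15437981e-01, -2.62343418e-02,
        -9.32103651e-03],
       [-6.67803829e-04,  2.16142848e-01,  9.76361523e-01,
         1.37072957e+00],
       [ 0.00000000e+00,  0.00000000e+00,  0.00000000e+00,
         1.00000000e+00]])}
wrist {'fx': 329.037806542301, 'fy': 329.037806542301, 'cx': 279.8046413702685, 'cy': 205.21047436527917, 'k1': -0.07927350449911484, 'pose': array([[ 0.32341326, -0.91084019, -0.25646447,  0.13677112],
       [ 0.94625663,  0.31087721,  0.08918382,  0.61430727],
       [-0.00150325, -0.27152443,  0.96243037,  0.37350048],
       [ 0.        ,  0.        ,  0.        ,  1.        ]])}
```

View pics/scene0.png

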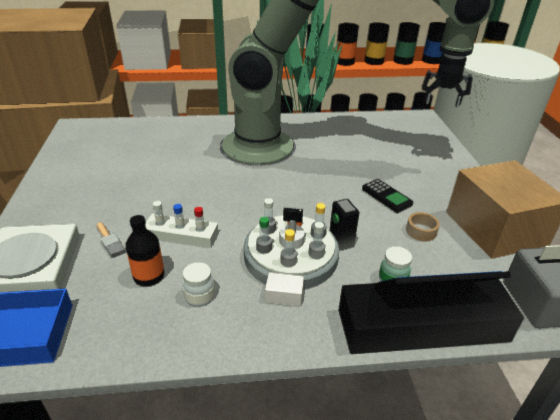

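View pics/top0.png

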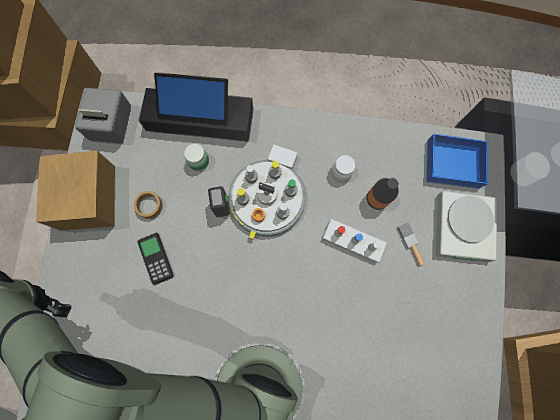

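View pics/wrist0.png

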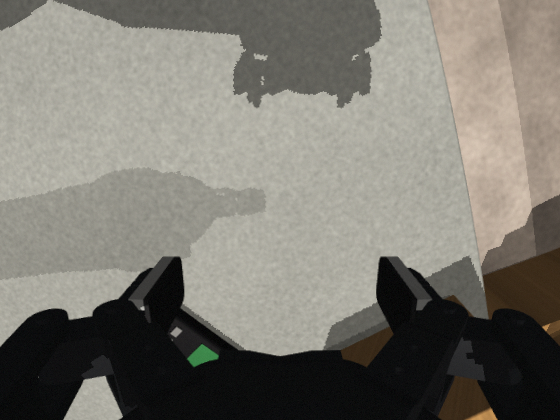

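```bash
python3 - <<'E'
import cv2
im=cv2.imread('pics/top0.png')
cv2.imwrite('pics/top0a.png',cv2.resize(im[145:265,200:320],None,fx=5,fy=5,interpolation=cv2.INTER_CUBIC))
cv2.imwrite('pics/top0b.png',cv2.resize(im[205:275,310:400],None,fx=8,fy=8,interpolation=cv2.INTER_CUBIC))
im=cv2.imread('pics/scene0.png')
cv2.imwrite('pics/sc0a.png',cv2.resize(im[185:315,235:365],None,fx=4.6,fy=4.6,interpolation=cv2.INTER_CUBIC))
E
```

```text
(no output)
```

View pics/top0a.png

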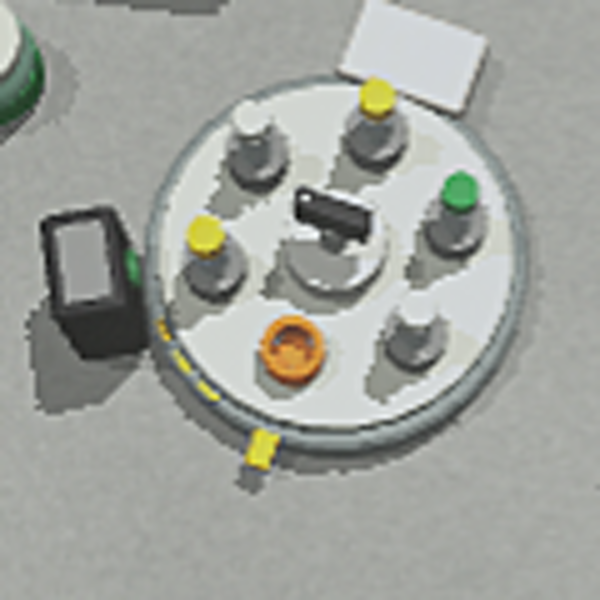

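View pics/top0b.png

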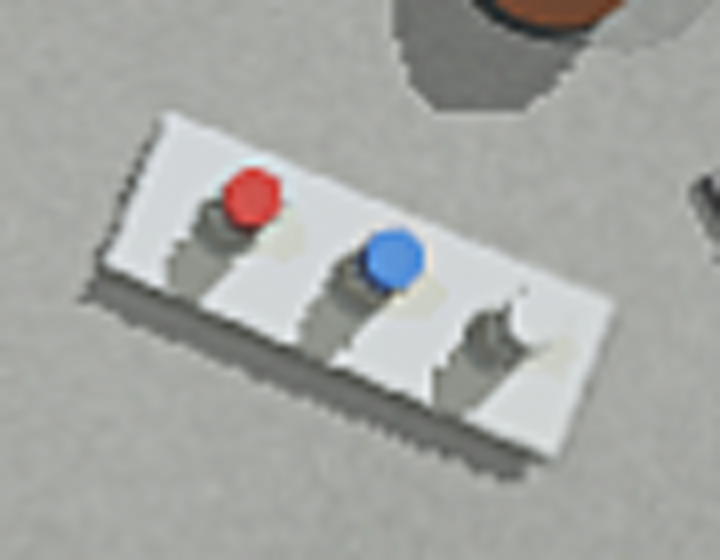

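View pics/sc0a.png

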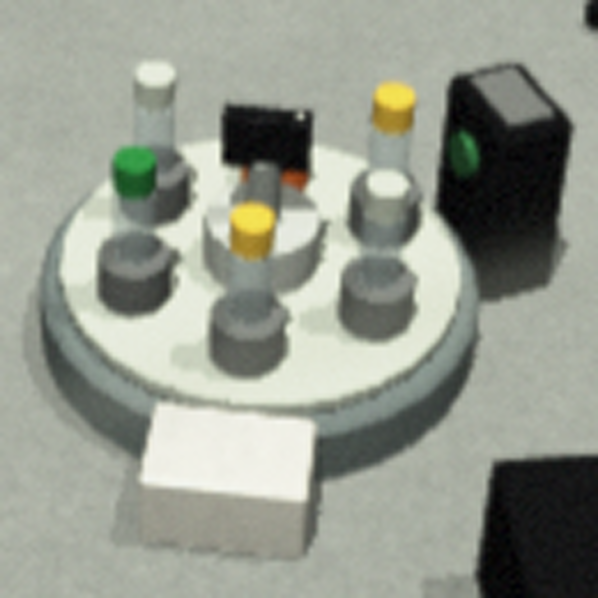

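```bash
cat > m.py <<'E'
from h import *
c=bot.get_calibration('top')
A=lambda x,y,z:at(c,(x+.5)/5-.5+200,(y+.5)/5-.5+145,z)
B=lambda x,y,z:at(c,(x+.5)/8-.5+310,(y+.5)/8-.5+205,z)
v={k:A(*p,.152) for k,p in dict(y1=(377,97),g=(459,190),w2=(418,303),y2=(206,236),w1=(252,118)).items()}
for k in v: print(k,v[k])
ax=np.mean([v['g'],v['y2'],v['w1'],v['w2']],axis=0); print('axis',ax,'knobtop',A(333,213,.161))
for k in v: 
  d=v[k]-ax; print(k,np.hypot(*d[:2]),np.degrees(np.arctan2(d[1],d[0])))
m=A(263,449,.045); d=m-ax; print('mark',m,np.hypot(*d[:2]),np.degrees(np.arctan2(d[1],d[0])))
o=A(293,351,.084); d=o-ax; print('cup',o,np.hypot(*d[:2]),np.degrees(np.arctan2(d[1],d[0])))
print('blue',B(394,258,.105),'red',B(252,197,.105))
cs=[B(x,y,.035) for x,y in [(170,112),(615,300),(560,460),(100,262)]]
print(cs); print([np.linalg.norm(cs[i]-cs[(i+1)%4]) for i in range(4)], np.mean(cs,axis=0))
d=cs[1]-cs[0]; print(np.degrees(np.arctan2(d[1],d[0])));d=cs[2]-cs[3]; print(np.degrees(np.arctan2(d[1],d[0])))
E
python3 m.py
```

```text
y1 [0.69449512 0.03224691 0.152     ]
g [ 0.64056463 -0.0249704   0.152     ]
w2 [ 0.56650002 -0.00791616  0.152     ]
y2 [0.59308159 0.12590196 0.152     ]
w1 [0.67170676 0.10780594 0.152     ]
axis [0.61796325 0.05020534 0.152     ] knobtop [0.61426926 0.04988732 0.161     ]
y1 0.07861064133784017 -13.205705158675077
g 0.07849977025188712 -73.26673708191393
w2 0.07763100098053571 -131.52304011311068
y2 0.07968108984821926 108.19581632722485
w1 0.07877940500891822 46.98400049812805
mark [0.482736   0.08149506 0.045     ] 0.13880005855190644 166.97182238100692
cup [0.54183091 0.06791505 0.084     ] 0.07816499690023936 166.90488219904435
blue [ 0.504876   -0.25400563  0.105     ] red [ 0.52248295 -0.19645439  0.105     ]
[array([ 0.5676394 , -0.16982459,  0.035     ]), array([ 0.51046518, -0.36067788,  0.035     ]), array([ 0.44199863, -0.34224744,  0.035     ]), array([ 0.50167421, -0.14676382,  0.035     ])]
[np.float64(0.19923320779983392), np.float64(0.07090380066956475), np.float64(0.2043893909642675), np.float64(0.06987993259453915)] [ 0.50544436 -0.25487843  0.035     ]
-106.67672276508073
-106.97593829034064
```

```bash
cat > plan.py <<'E'
from h import *
def Rz(a): c,s=np.cos(a),np.sin(a); return np.array([[c,-s,0],[s,c,0],[0,0,1]])
D=np.diag([1,-1,-1.])
def plan(tgts,start=None):
    """tgts: list of (x,y,z,yawdeg). prints rows"""
    s=bot.observe(); p=np.array(s['position']); yaw=s['tool_rot'][2]
    if start is not None: p=np.array(start[:3]); yaw=np.radians(start[3])
    rows=[]
    for t in tgts:
        q=np.array(t[:3]); yt=np.radians(t[3])
        dy=(yt-yaw+np.pi)%(2*np.pi)-np.pi
        n=max(int(np.ceil(np.linalg.norm(q-p)/.048)),int(np.ceil(abs(np.degrees(dy))/5)),1)
        for i in range(n):
            k=n-i
            dy=(yt-yaw+np.pi)%(2*np.pi)-np.pi
            R=Rz(yaw)@D
            sh=np.round(R.T@((q-p)/k)/.05,2); tu=np.round(-np.degrees(dy)/k/5,2)
            sh=np.clip(sh,-1,1);tu=np.clip(tu,-1,1)
            p=p+R@sh*.05; yaw=yaw-np.radians(tu*5)
            rows.append([[float(v)+0. for v in sh],float(tu)])
    for i in range(0,len(rows),12): print(str(rows[i:i+12]).replace(' ',''))
    print('end',p,np.degrees(yaw))
def st():
    s=bot.observe(); print(round(s['clock'],2),s['position'].round(4),np.degrees(s['tool_rot']).round(2),'F',s['force'].round(1),'w',round(s['grip_width'],4),'M',s['moment'].round(2))
E
python3 - <<'E'
from plan import *
plan([(0.45,0.2,0.23,115),(0.54,0.07,0.21,76.9)])
E
```

```text
[[[-0.72,-0.58,-0.06],0.92],[[-0.77,-0.52,-0.06],0.92],[[-0.81,-0.46,-0.06],0.93],[[-0.84,-0.39,-0.06],0.92],[[-0.87,-0.32,-0.06],0.93],[[-0.89,-0.25,-0.06],0.92],[[-0.91,-0.18,-0.06],0.93],[[-0.92,-0.1,-0.06],0.92],[[-0.93,-0.03,-0.07],0.93],[[-0.93,0.04,-0.06],0.92],[[-0.39,0.07,0.05],0.95],[[-0.38,0.1,0.05],0.95]]
[[[-0.37,0.13,0.05],0.95],[[-0.36,0.16,0.05],0.95],[[-0.35,0.19,0.05],0.96],[[-0.33,0.22,0.05],0.95],[[-0.31,0.24,0.05],0.96],[[-0.29,0.27,0.05],0.95]]
end [0.53995148 0.07019765 0.20987343] 76.91591590372099
```

Request:
servo_tool(
  targets=[
    [[-0.72, -0.58, -0.06], 0.92],
    [[-0.77, -0.52, -0.06], 0.92],
    [[-0.81, -0.46, -0.06], 0.93],
    [[-0.84, -0.39, -0.06], 0.92],
    [[-0.87, -0.32, -0.06], 0.93],
    [[-0.89, -0.25, -0.06], 0.92],
    [[-0.91, -0.18, -0.06], 0.93],
    [[-0.92, -0.1, -0.06], 0.92],
    [[-0.93, -0.03, -0.07], 0.93],
    [[-0.93, 0.04, -0.06], 0.92],
    [[-0.39, 0.07, 0.05], 0.95],
    [[-0.38, 0.1, 0.05], 0.95],
  ],
)

```text
clock: 1.65
position: [0.4729, 0.1676, 0.225]
tool_rot: [-3.141, -0.0, 1.838]
force: [-0.3, 0.7, -0.4]
grip_width: 0.0855
```

Request:
servo_tool(
  targets=[
    [[-0.37, 0.13, 0.05], 0.95],
    [[-0.36, 0.16, 0.05], 0.95],
    [[-0.35, 0.19, 0.05], 0.96],
    [[-0.33, 0.22, 0.05], 0.95],
    [[-0.31, 0.24, 0.05], 0.96],
    [[-0.29, 0.27, 0.05], 0.95],
    [[0, 0, 0], 0],
  ],
)

```text
clock: 2.52
position: [0.5407, 0.0688, 0.21]
tool_rot: [3.142, 0.001, 1.338]
force: [-0.5, -0.3, -0.3]
grip_width: 0.085
```

```bash
python3 - <<'E'
from plan import *
st(); im,c=grab('wrist','w1.png'); print(np.array(c['pose']).round(4)); st()
print(bot.observe()['qpos'])
print(proj(c,(0.540,0.0684,.084)),proj(c,bot.observe()['position']))
cv2.imwrite('pics/w1a.png',cv2.resize(im[140:290,180:380],None,fx=4,fy=4,interpolation=cv2.INTER_CUBIC))
E
```

```text
2.52 [0.5407 0.0688 0.21  ] [1.800e+02 5.000e-02 7.666e+01] F [-0.5 -0.3 -0.3] w 0.085 M [ 0.03  0.02 -0.03]
[[ 0.9727  0.2242  0.0607  0.5566]
 [-0.2322  0.9362  0.2638  0.1361]
 [ 0.0023 -0.2707  0.9627  0.3841]
 [ 0.      0.      0.      1.    ]]
2.58 [0.5402 0.0698 0.21  ] [-1.7998e+02  2.0000e-02  7.6820e+01] F [-0.2 -0.5 -0.1] w 0.0853 M [0.01 0.01 0.01]
[-0.57950626  0.4162411   0.46329579  1.81940571 -0.22242297  0.95788438
 -0.25144897]
(np.float64(278.62729779540075), np.float64(190.04767107197202)) (np.float64(278.150820332984), np.float64(237.95209003726563))
```

View pics/w1.png

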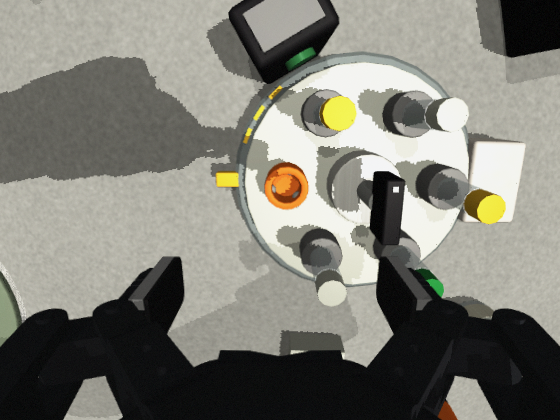

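View pics/w1a.png

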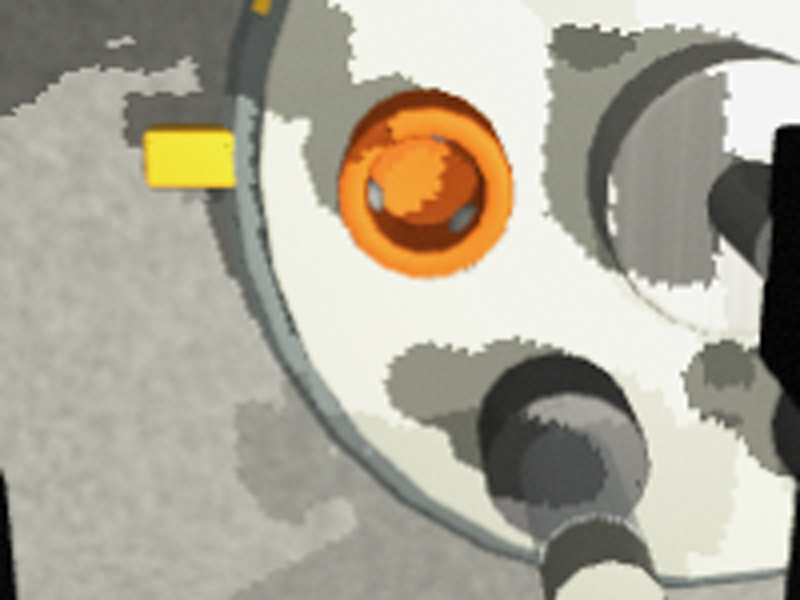

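```bash
cat > ell.py <<'E'
from plan import *
import sys
E
python3 - <<'E'
from plan import *
im=cv2.imread('pics/w1.png')
a=cv2.resize(im[85:145,300:500],None,fx=4,fy=4,interpolation=cv2.INTER_CUBIC)
b=cv2.resize(im[160:310,300:500],None,fx=4,fy=4,interpolation=cv2.INTER_CUBIC)
cv2.imwrite('pics/w1b.png',a);cv2.imwrite('pics/w1c.png',b)
E
```

```text
(no output)
```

View pics/w1b.png

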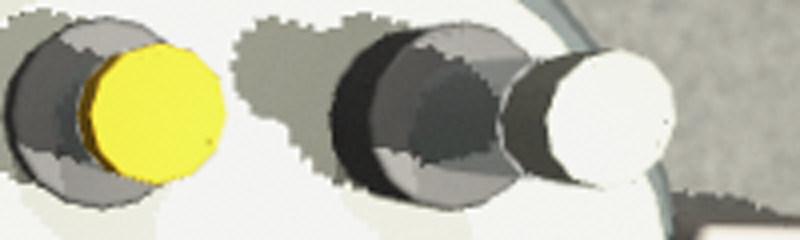

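View pics/w1c.png

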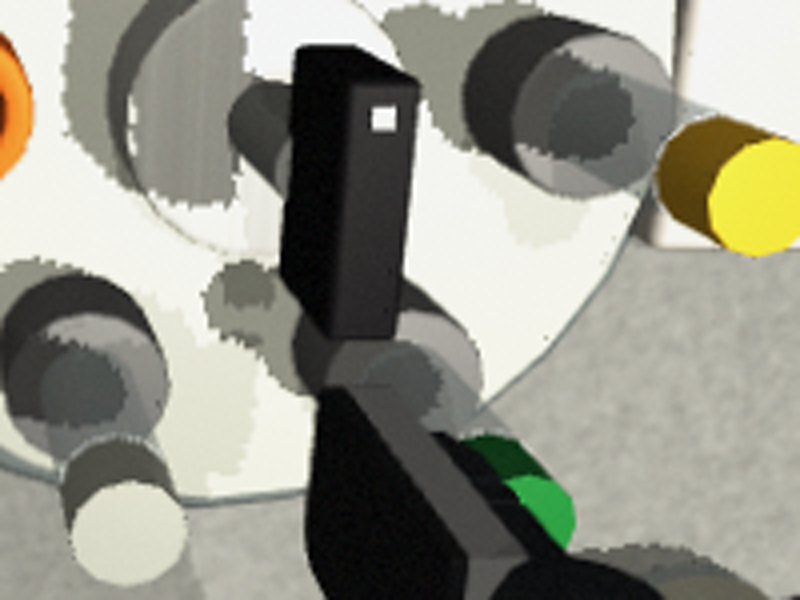

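```bash
cat > m2.py <<'E'
from plan import *
T=np.array([[ 0.9727,0.2242,0.0607,0.5566],[-0.2322,0.9362,0.2638,0.1361],[0.0023,-0.2707,0.9627,0.3841],[0,0,0,1]])
c=bot.get_calibration('wrist'); c=dict(c); c['pose']=T
v=dict(y2=(338.9,112.9),w1=(452.6,114.1),w2=(331.6,292.9),y1=(490.9,209.1))
P={k:at(c,*p,.152) for k,p in v.items()}
for k in P: print(k,P[k])
ax=(P['w1']+P['w2'])/2; print('axis',ax,'knob',at(c,393.1,212.4,.161))
# fit: axis + 80*[cos] model
from scipy.optimize import least_squares
angs=dict(y1=0,w1=60,y2=120,w2=240)
f=lambda q:np.concatenate([P[k][:2]-q[:2]-q[3]*np.array([np.cos(q[2]+np.radians(a)),np.sin(q[2]+np.radians(a))]) for k,a in angs.items()])
r=least_squares(f,[.618,.05,-.23,.08]); print(r.x,np.degrees(r.x[2]),r.fun*1e3)
o=at(c,286.25,187.9,.084); n=r.x[:2]+.08*np.array([np.cos(r.x[2]+np.pi),np.sin(r.x[2]+np.pi)])
print('cup',o,'nominal',n,'off',(o[:2]-n)*1e3)
print('mark',at(c,180+(190)/4-.5,140+158/4-.5,.045))
E
python3 m2.py
```

```text
y2 [0.5965994 0.1269719 0.152    ]
w1 [0.67496646 0.10877005 0.152     ]
w2 [ 0.56531205 -0.00793332  0.152     ]
y1 [0.69793162 0.03199072 0.152     ]
axis [0.62013926 0.05041836 0.152     ] knob [0.62020469 0.05087141 0.161     ]
[ 0.62000414  0.05035043 -0.22996422  0.08007842] -13.175979403637324 [-0.04283976 -0.1064166   0.16935319  0.02198545 -0.22739156 -0.02945464
  0.10088022  0.11388391]
cup [0.54743218 0.0687981  0.084     ] nominal [0.54211017 0.06858585] off [5.32200508 0.21225035]
mark [0.48796788 0.08386777 0.045     ]
```

```bash
python3 - <<'E'
from plan import *
c=bot.get_calibration('top')
print('jug',at(c,391,184,.19),at(c,375,203,0.03)); print('jar',at(c,345,161,.085))
plan([(0.505,-0.252,.21,73.2)],start=(0.5402,.0698,.21,76.85))
E
```

```text
jug [ 0.66135829 -0.32351347  0.19      ] [ 0.63972551 -0.31490206  0.03      ]
jar [ 0.75572903 -0.19398167  0.085     ]
[[[-0.92,0.11,0.0],0.1],[[-0.92,0.12,0.0],0.11],[[-0.92,0.13,0.0],0.1],[[-0.91,0.14,0.0],0.1],[[-0.91,0.14,0.0],0.11],[[-0.91,0.15,0.0],0.1],[[-0.91,0.16,0.0],0.11]]
end [ 0.50494941 -0.25182969  0.21      ] 73.2
```

Request:
servo_tool(
  targets=[
    [[-0.92, 0.11, 0.0], 0.1],
    [[-0.92, 0.12, 0.0], 0.11],
    [[-0.92, 0.13, 0.0], 0.1],
    [[-0.91, 0.14, 0.0], 0.1],
    [[-0.91, 0.14, 0.0], 0.11],
    [[-0.91, 0.15, 0.0], 0.1],
    [[-0.91, 0.16, 0.0], 0.11],
    [[0, 0, 0], 0],
    [[0, 0, 0], 0],
  ],
)

```text
clock: 3.7
position: [0.5054, -0.2503, 0.2102]
tool_rot: [-3.141, -0.001, 1.28]
force: [0.4, 0.8, -1.1]
grip_width: 0.0856
```

```bash
python3 - <<'E'
from plan import *
st(); im,c=grab('wrist','w2.png'); print(repr(np.array(c['pose']).round(4))); st()
for z in (.105,.085,.035): print(proj(c,(0.505,-.254,z)))
cv2.imwrite('pics/w2a.png',cv2.resize(im[120:270,180:380],None,fx=4,fy=4,interpolation=cv2.INTER_CUBIC))
E
```

```text
3.7 [ 0.5054 -0.2503  0.2102] [-1.7999e+02 -4.0000e-02  7.3320e+01] F [ 0.4  0.8 -1.1] w 0.0856 M [ 0.04 -0.02  0.05]
array([[ 0.9575,  0.2784,  0.0757,  0.5251],
       [-0.2885,  0.922 ,  0.2582, -0.1843],
       [ 0.0021, -0.2691,  0.9631,  0.3844],
       [ 0.    ,  0.    ,  0.    ,  1.    ]])
3.75 [ 0.5055 -0.2499  0.2102] [-1.7999e+02 -4.0000e-02  7.3360e+01] F [-0.   1.4 -1. ] w 0.0853 M [-0.01 -0.01 -0.01]
(np.float64(280.1480326710534), np.float64(199.0887174209396))
(np.float64(280.08156784886205), np.float64(193.72172352378834))
(np.float64(279.94687659432435), np.float64(182.8498703175395))
```

View pics/w2.png

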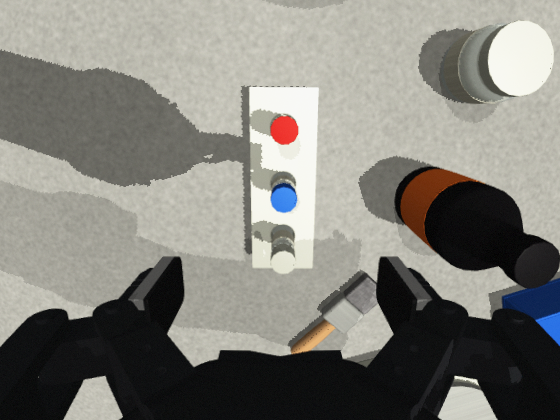

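View pics/w2a.png

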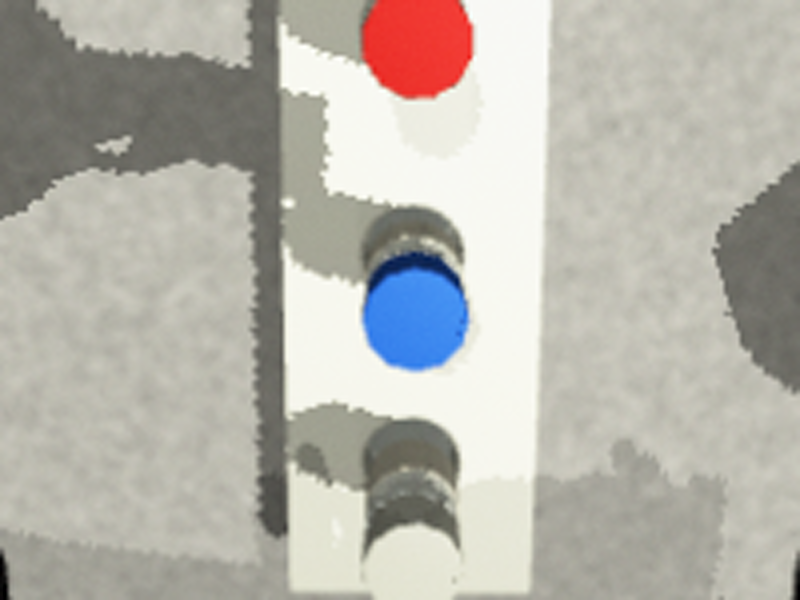

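```bash
python3 - <<'E'
from plan import *
T=np.array([[ 0.9575,  0.2784,  0.0757,  0.5251],
       [-0.2885,  0.922 ,  0.2582, -0.1843],
       [ 0.0021, -0.2691,  0.9631,  0.3844],[0,0,0,1]])
c=dict(bot.get_calibration('wrist')); c['pose']=T
b=at(c,283.5,199.1,.105); print(b)
rc=[at(c,180+(x+.5)/4-.5,120+(y+.5)/4-.5,.035) for x,y in[(278,0),(288,590),(552,0),(532,590)]]
for i in(0,2):
  d=rc[i]-rc[i+1]; print(np.degrees(np.arctan2(d[1],d[0])))
plan([(b[0],b[1],.12,73.2),(b[0],b[1],.061,73.2)])
E
```

```text
[ 0.50784784 -0.25481348  0.105     ]
72.82089177996981
72.96746599468163
[[[-0.04,0.04,0.9],0.02],[[-0.04,0.03,0.9],0.01],[[0.0,0.0,0.59],0.0],[[0.0,0.0,0.59],0.0]]
end [ 0.5077229  -0.25475802  0.06122958] 73.21317997005585
```

Request:
servo_tool(
  targets=[
    [[-0.05, 0.04, 0.5], 0.04],
    [[-0.04, 0.03, 0.5], 0.04],
    [[0, 0, 0.5], 0],
    [[0, 0, 0.5], 0],
    [[0, 0, 0.5], 0],
    [[0, 0, 0.48], 0],
    [[0, 0, 0], 0],
    [[0, 0, 0], 0],
  ],
  gripper=0.2,
)

```text
clock: 4.75
position: [0.5078, -0.2561, 0.0622]
tool_rot: [3.141, -0.0, 1.273]
force: [1.1, -0.3, 0.3]
grip_width: 0.0511
```

```bash
python3 - <<'E'
from plan import *
st(); im,c=grab('wrist','w3.png');st()
cv2.imwrite('pics/w3.png',im)
E
```

```text
4.75 [ 0.5078 -0.2561  0.0622] [ 1.7996e+02 -1.0000e-02  7.2920e+01] F [ 1.1 -0.3  0.3] w 0.0511 M [ 0.02  0.02 -0.03]
4.8 [ 0.5079 -0.2563  0.0624] [179.93  -0.    72.91] F [-0.8 -0.5 -0.2] w 0.0514 M [0.03 0.01 0.05]
```

View pics/w3.png

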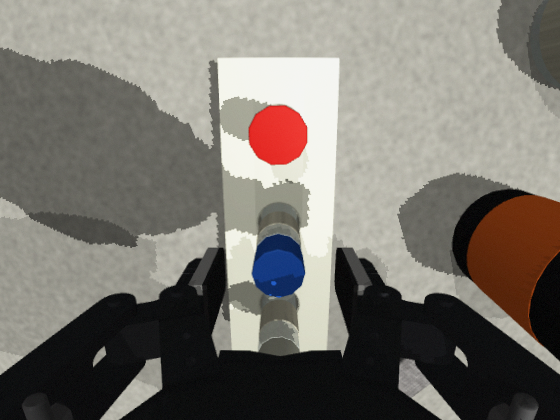

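Request:
servo_tool(
  targets=[
    [[0, 0, 0], 0],
    [[0, 0, 0], 0],
    [[0, 0, 0], 0],
    [[0, 0, 0], 0],
    [[0, 0, 0], 0],
    [[0, 0, 0], 0],
  ],
  gripper=-1,
  newtons=45,
)

```text
clock: 5.55
position: [0.5077, -0.2568, 0.0622]
tool_rot: [3.14, -0.0, 1.272]
force: [-0.6, 0.2, 8.2]
grip_width: 0.022
```

```bash
python3 - <<'E'
from plan import *
st(); s=bot.observe()['position']
plan([(s[0],s[1],.19,72.9)])
E
```

```text
5.55 [ 0.5077 -0.2568  0.0622] [179.92  -0.    72.86] F [-0.6  0.2  8.2] w 0.022 M [0.14 0.24 0.11]
[[[0.0,0.0,-0.85],-0.0],[[0.0,0.0,-0.85],-0.0],[[0.0,0.0,-0.86],-0.01]]
end [ 0.50768478 -0.25679907  0.19016152] 72.91195976876456
```

Request:
servo_tool(
  targets=[
    [[0, 0, -0.2], 0],
    [[0, 0, -0.4], 0],
    [[0, 0, -0.7], 0],
    [[0, 0, -0.8], 0],
    [[0, 0, -0.8], 0],
    [[0, 0, -0.55], 0],
    [[0, 0, 0], 0],
    [[0, 0, 0], 0],
  ],
)

```text
clock: 6.55
position: [0.5069, -0.2562, 0.2335]
tool_rot: [-3.141, -0.0, 1.272]
force: [0.6, 0.2, -1.2]
grip_width: 0.022
```

```bash
python3 - <<'E'
from plan import *
st(); im,c=grab('wrist','w4.png');st(); print(repr(np.array(c['pose']).round(4)))
cv2.imwrite('pics/w4a.png',cv2.resize(im[200:350,180:380],None,fx=4,fy=4,interpolation=cv2.INTER_CUBIC))
im,c=grab('scene','s4.png')
cv2.imwrite('pics/s4a.png',cv2.resize(im[120:250,120:270],None,fx=5,fy=4.6,interpolation=cv2.INTER_CUBIC))
E
```

```text
6.55 [ 0.5069 -0.2562  0.2335] [-1.7997e+02 -1.0000e-02  7.2870e+01] F [ 0.6  0.2 -1.2] w 0.022 M [-0.02 -0.01 -0.03]
6.6 [ 0.5068 -0.2562  0.2332] [-1.7994e+02 -1.0000e-02  7.2870e+01] F [-0.  -0.2 -0.5] w 0.0218 M [0.02 0.   0.05]
array([[ 0.9552,  0.2855,  0.078 ,  0.5272],
       [-0.296 ,  0.9197,  0.258 , -0.1904],
       [ 0.0019, -0.2695,  0.963 ,  0.4077],
       [ 0.    ,  0.    ,  0.    ,  1.    ]])
```

View pics/w4a.png

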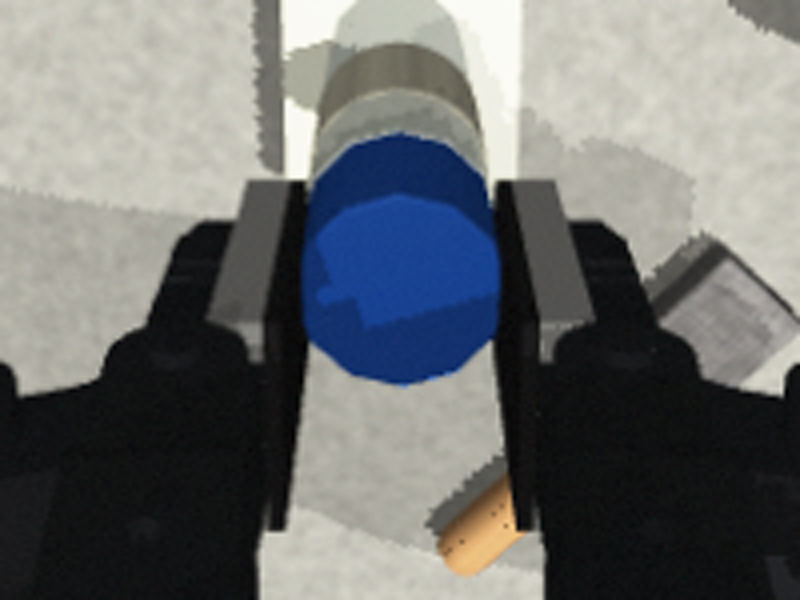

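View pics/s4a.png

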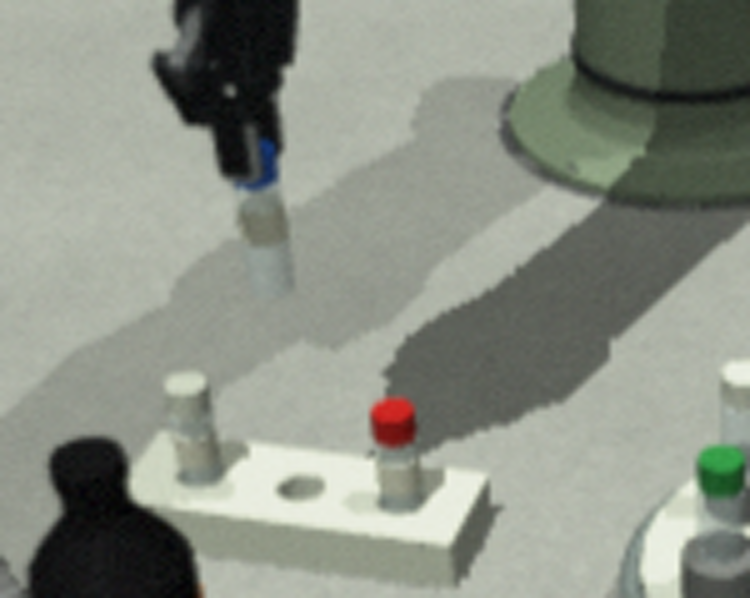

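```bash
python3 - <<'E'
from plan import *
T=np.array([[ 0.9552,  0.2855,  0.078 ,  0.5272],
       [-0.296 ,  0.9197,  0.258 , -0.1904],
       [ 0.0019, -0.2695,  0.963 ,  0.4077],[0,0,0,1]])
c=dict(bot.get_calibration('wrist')); c['pose']=T
def outline(c,x,y,z,r=.012):
  return np.array([proj(c,(x+r*np.cos(a),y+r*np.sin(a),z)) for a in np.linspace(0,6.28,60)])
for z in (.2763,.270,.265,.26,.255):
  o=outline(c,.5069,-.2562,z); o2=outline(c,.5069,-.2562,z-.02); print(z,proj(c,(.5069,-.2562,z)),o.min(0),o.max(0),'capbottom vmin',o2.min(0)[1], 'foot',outline(c,.5069,-.2562,z-.095).min(0))
im=cv2.imread('pics/w4.png'); cv2.imwrite('pics/w4b.png',cv2.resize(im[195:305,230:330],None,fx=5.4,fy=5.4,interpolation=cv2.INTER_CUBIC))
im3=cv2.imread('pics/w3.png'); cv2.imwrite('pics/w3b.png',cv2.resize(im3[195:305,230:330],None,fx=5.4,fy=5.4,interpolation=cv2.INTER_CUBIC))
E
```

```text
0.2763 (np.float64(279.4353872149601), np.float64(275.0294034431716)) [252.35513376 250.01072065] [306.51084782 298.75041825] capbottom vmin 233.68961987033904 foot [262.65615073 196.38605894]
0.27 (np.float64(279.4240026728221), np.float64(268.5853525769319)) [253.41530911 244.41604381] [305.43137833 291.56411999] capbottom vmin 229.3208020006064 foot [263.06796071 194.27672156]
0.265 (np.float64(279.41560405553497), np.float64(263.8201693963176)) [254.19986234 240.2886282 ] [304.6323955  286.23729976] capbottom vmin 226.0715102313477 foot [263.38054888 192.67737457]
0.26 (np.float64(279.4077142154011), np.float64(259.3349294892755)) [254.93877555 236.41106561] [303.8797764  281.21363898] capbottom vmin 222.99828663542445 foot [263.68130302 191.1400032 ]
0.255 (np.float64(279.400288922786), np.float64(255.10604726168515)) [255.635853   232.76157316] [303.16966778 276.46853012] capbottom vmin 220.08731626813494 foot [263.97087834 189.66108864]
```

View pics/w4b.png

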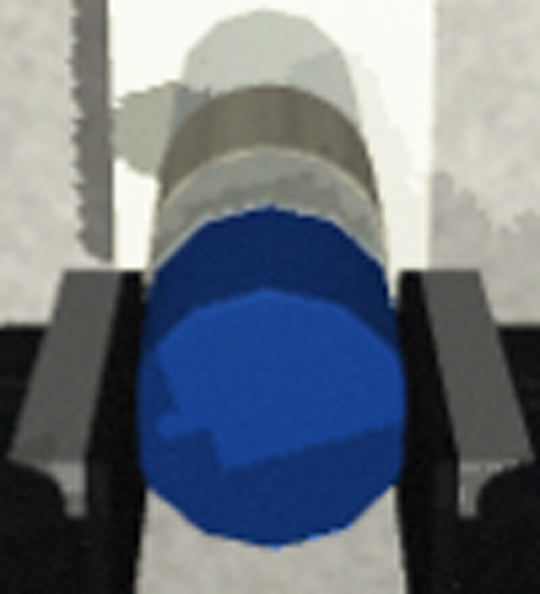

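View pics/w3b.png

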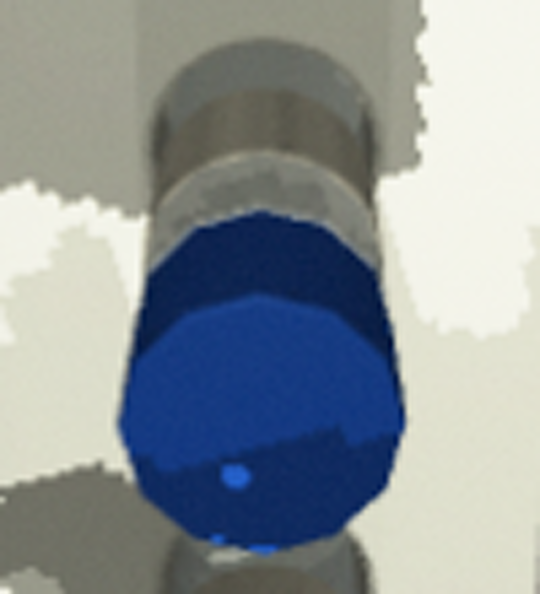

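```bash
python3 - <<'E'
from plan import *
plan([(0.5471,0.0673,.2335,76.85)])
E
```

```text
[[[0.92,-0.16,0.0],-0.11],[[0.92,-0.15,0.0],-0.11],[[0.92,-0.15,0.0],-0.12],[[0.92,-0.13,0.0],-0.11],[[0.92,-0.13,0.0],-0.12],[[0.93,-0.12,0.0],-0.11],[[0.92,-0.1,-0.01],-0.12]]
end [0.54732791 0.0671816  0.23353444] 76.86977793231559
```

Request:
servo_tool(
  targets=[
    [[0.5, -0.1, 0.0], -0.11],
    [[0.92, -0.15, 0.0], -0.11],
    [[0.92, -0.15, 0.0], -0.12],
    [[0.92, -0.14, 0.0], -0.11],
    [[0.92, -0.13, 0.0], -0.12],
    [[0.93, -0.12, 0.0], -0.11],
    [[0.92, -0.1, 0], -0.12],
    [[0.42, -0.05, 0], 0],
    [[0, 0, 0], 0],
    [[0, 0, 0], 0],
    [[0, 0, 0], 0],
  ],
)

```text
clock: 8.02
position: [0.5463, 0.0657, 0.2338]
tool_rot: [3.142, 0.0, 1.34]
force: [0.0, 0.1, 0.4]
grip_width: 0.0216
```

```bash
python3 - <<'E'
from plan import *
st(); im,c=grab('wrist','w5.png');st()
plan([(0.5471,0.0673,.15,76.85)])
E
```

```text
8.03 [0.5463 0.0657 0.2338] [1.800e+02 2.000e-02 7.676e+01] F [0.  0.1 0.4] w 0.0216 M [-0.01  0.01 -0.03]
8.07 [0.5463 0.066  0.2339] [1.800e+02 1.000e-02 7.677e+01] F [ 0.9 -0.2 -0.8] w 0.022 M [-0.01 -0.01  0.03]
[[[0.01,0.0,0.84],-0.01],[[0.02,0.01,0.84],-0.01]]
end [0.54713101 0.0673016  0.14985145] 76.86705128791162
```

View pics/w5.png

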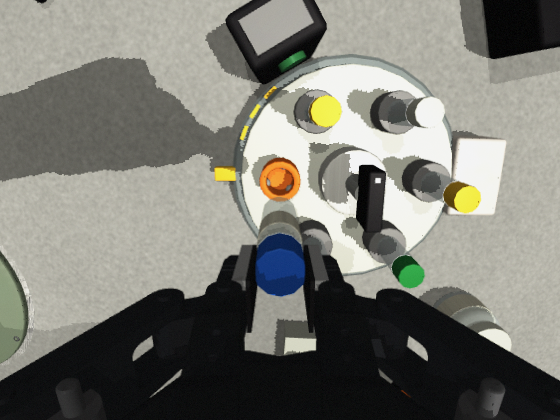

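```bash
python3 - <<'E'
from plan import *
im=cv2.imread('pics/w5.png')
cv2.imwrite('pics/w5a.png',cv2.resize(im[150:220,240:320],None,fx=8,fy=8,interpolation=cv2.INTER_CUBIC))
E
```

```text
(no output)
```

View pics/w5a.png

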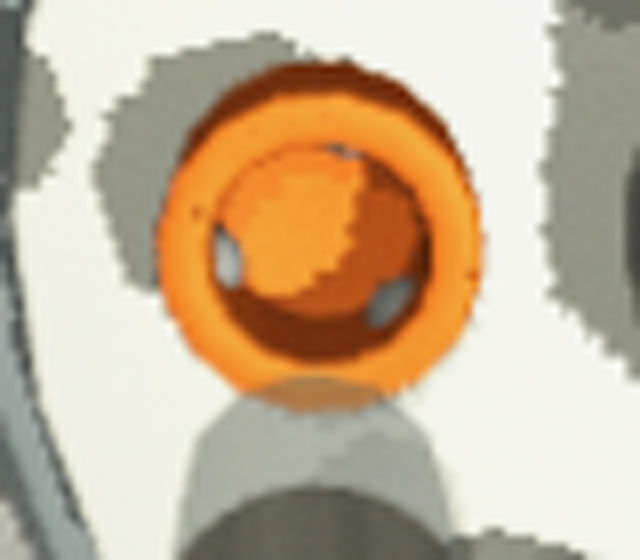

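```bash
python3 - <<'E'
from plan import *
c=bot.get_calibration('wrist'); print(at(c,279.75,181.06,.084), np.array(c['pose'])[:3,3]); st()
E
```

```text
[0.54756156 0.06899914 0.084     ] [0.56199818 0.1331315  0.40805378]
8.07 [0.5463 0.066  0.2339] [1.800e+02 1.000e-02 7.677e+01] F [ 0.9 -0.2 -0.8] w 0.022 M [-0.01 -0.01  0.03]
```

Request:
servo_tool(
  targets=[
    [[0.03, 0.01, 0.5], 0],
    [[0, 0, 0.6], 0],
    [[0, 0, 0.5], 0],
    [[0, 0, 0.24], 0],
    [[0, 0, 0], 0],
    [[0, 0, 0], 0],
  ],
)

```text
clock: 8.82
position: [0.5476, 0.0683, 0.1427]
tool_rot: [3.141, -0.0, 1.341]
force: [0.3, 0.6, -0.2]
grip_width: 0.0216
```

Request:
servo_tool(
  targets=[
    [[0, 0, 0.04], 0],
    [[0, 0, 0.04], 0],
    [[0, 0, 0.04], 0],
    [[0, 0, 0], 0],
  ],
)

```text
clock: 9.32
position: [0.5471, 0.0684, 0.1357]
tool_rot: [-3.141, 0.0, 1.342]
force: [0.3, 0.1, -0.9]
grip_width: 0.0218
```

Request:
servo_tool(
  targets=[
    [[-0.01, 0, 0.02], 0],
    [[0, 0, 0.02], 0],
    [[0, 0, 0], 0],
  ],
)

```text
clock: 9.7
position: [0.547, 0.0679, 0.1337]
tool_rot: [-3.141, 0.0, 1.342]
force: [-0.7, -0.1, -0.6]
grip_width: 0.0217
```

Request:
servo_tool(
  targets=[
    [[0, 0, 0.03], 0],
    [[0, 0, 0.03], 0],
    [[0, 0, 0], 0],
  ],
)

```text
clock: 10.07
position: [0.547, 0.068, 0.1307]
tool_rot: [-3.141, 0.0, 1.342]
force: [0.9, 0.3, -0.3]
grip_width: 0.0219
```

Request:
servo_tool(
  targets=[
    [[0, 0, 0.04], 0],
    [[0, 0, 0.04], 0],
    [[0, 0, 0.02], 0],
    [[0, 0, 0], 0],
  ],
)

```text
clock: 10.58
position: [0.547, 0.0679, 0.1257]
tool_rot: [-3.141, 0.0, 1.341]
force: [-0.4, -0.6, -0.4]
grip_width: 0.0216
```

Request:
servo_tool(
  targets=[
    [[0, 0, 0.04], 0],
    [[0, 0, 0], 0],
  ],
)

```text
clock: 10.82
position: [0.5469, 0.068, 0.1237]
tool_rot: [-3.141, 0.0, 1.342]
force: [-1.2, -0.5, -1.4]
grip_width: 0.0217
```

Request:
servo_tool(
  targets=[
    [[0, 0, 0.04], 0],
    [[0, 0, 0], 0],
  ],
)

```text
clock: 11.08
position: [0.5471, 0.0679, 0.1218]
tool_rot: [3.141, 0.0, 1.342]
force: [0.4, -0.2, 1.6]
grip_width: 0.022
```

Request:
servo_tool(
  targets=[
    [[0, 0, 0.04], 0],
    [[0, 0, 0], 0],
  ],
)

```text
clock: 11.32
position: [0.5471, 0.0679, 0.1198]
tool_rot: [3.141, -0.0, 1.342]
force: [0.3, 0.4, 2.6]
grip_width: 0.0222
```

Request:
servo_tool(
  targets=[
    [[0, 0, 0.04], 0],
    [[0, 0, 0], 0],
  ],
)

```text
clock: 11.58
position: [0.5469, 0.0679, 0.1176]
tool_rot: [-3.141, 0.0, 1.342]
force: [0.6, -0.5, -1.7]
grip_width: 0.0214
```

Request:
servo_tool(
  targets=[
    [[0, 0, 0.04], 0],
    [[0, 0, 0], 0],
  ],
)

```text
clock: 11.82
position: [0.547, 0.0679, 0.1157]
tool_rot: [-3.141, 0.0, 1.342]
force: [0.7, 0.5, 0.4]
grip_width: 0.0214
```

Request:
servo_tool(
  targets=[
    [[0, 0, 0.04], 0],
    [[0, 0, 0], 0],
  ],
)

```text
clock: 12.08
position: [0.547, 0.068, 0.1137]
tool_rot: [-3.142, 0.0, 1.342]
force: [-0.0, 0.0, 0.1]
grip_width: 0.0221
```

Request:
servo_tool(
  targets=[
    [[0, 0, 0.04], 0],
    [[0, 0, 0], 0],
  ],
)

```text
clock: 12.32
position: [0.547, 0.0679, 0.1117]
tool_rot: [-3.141, 0.0, 1.342]
force: [0.9, -0.1, 2.3]
grip_width: 0.0218
```

Request:
servo_tool(
  targets=[
    [[0, 0, 0.04], 0],
    [[0, 0, 0], 0],
  ],
)

```text
clock: 12.58
position: [0.547, 0.0679, 0.1096]
tool_rot: [-3.141, 0.0, 1.342]
force: [1.1, -0.7, 1.2]
grip_width: 0.0216
```

```bash
python3 - <<'E'
from plan import *
st(); im,c=grab('wrist','w6.png');st()
cv2.imwrite('pics/w6a.png',cv2.resize(im[140:320,180:380],None,fx=4,fy=3.3,interpolation=cv2.INTER_CUBIC))
im,c=grab('scene','s6.png');st()
cv2.imwrite('pics/s6a.png',cv2.resize(im[170:300,235:365],None,fx=4.6,fy=4.6,interpolation=cv2.INTER_CUBIC))
E
```

```text
12.57 [0.547  0.0679 0.1096] [-1.7999e+02  1.0000e-02  7.6860e+01] F [ 1.1 -0.7  1.2] w 0.0216 M [-0.13 -0.19 -0.  ]
12.62 [0.547  0.0679 0.1097] [-1.7999e+02  1.0000e-02  7.6870e+01] F [-0.1 -1.3  1.7] w 0.0221 M [-0.08 -0.1   0.02]
12.68 [0.547  0.0679 0.1097] [-1.7999e+02  1.0000e-02  7.6870e+01] F [ 0.4 -1.2  0.5] w 0.0218 M [-0.1  -0.11 -0.02]
```

View pics/w6a.png

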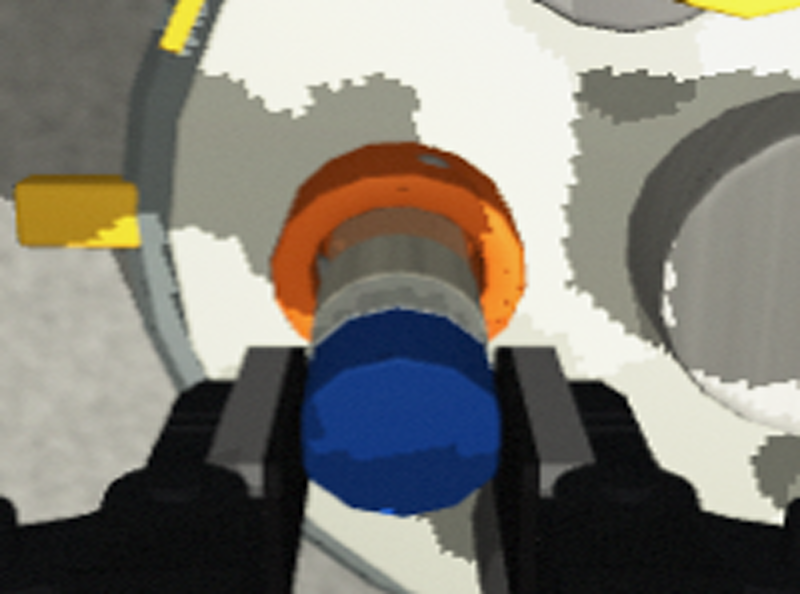

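View pics/s6a.png

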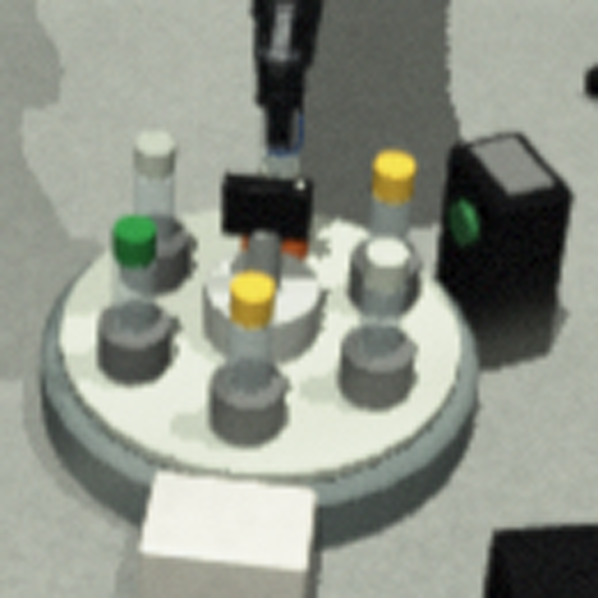

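Request:
servo_tool(
  targets=[
    [[0, 0, 0.02], 0],
    [[0, 0, 0], 0],
  ],
)

```text
clock: 12.92
position: [0.547, 0.068, 0.1088]
tool_rot: [-3.142, 0.0, 1.342]
force: [-0.4, -0.1, 2.2]
grip_width: 0.0216
```

Request:
servo_tool(
  targets=[
    [[0, 0, 0.02], 0],
    [[0, 0, 0], 0],
  ],
)

```text
clock: 13.18
position: [0.5471, 0.0679, 0.1079]
tool_rot: [3.141, -0.0, 1.342]
force: [-0.5, 0.2, 5.2]
grip_width: 0.0218
```

Request:
servo_tool(
  targets=[
    [[0, 0, 0.02], 0],
    [[0, 0, 0], 0],
  ],
)

```text
clock: 13.42
position: [0.5472, 0.068, 0.107]
tool_rot: [3.141, -0.0, 1.342]
force: [-1.1, -0.4, 8.6]
grip_width: 0.022
```

```bash
python3 - <<'E'
from plan import *
for i in range(4): st(); bot.grab_frame('wrist')
E
```

```text
13.43 [0.5472 0.068  0.107 ] [ 1.7998e+02 -1.0000e-02  7.6870e+01] F [-1.1 -0.4  8.6] w 0.022 M [-0.02  0.36  0.  ]
13.47 [0.5471 0.068  0.107 ] [ 1.7999e+02 -1.0000e-02  7.6860e+01] F [-0.8 -0.6  7.2] w 0.0216 M [-0.09  0.23 -0.01]
13.53 [0.5472 0.068  0.107 ] [ 1.7999e+02 -1.0000e-02  7.6860e+01] F [-0.8 -0.6  8.2] w 0.0216 M [-0.11  0.25 -0.05]
13.57 [0.5471 0.068  0.107 ] [ 1.7999e+02 -1.0000e-02  7.6860e+01] F [-1.4 -0.2  7.5] w 0.0214 M [-0.08  0.28 -0.02]
```

Request:
servo_tool(
  targets=[
    [[0, 0, 0.02], 0],
    [[0, 0, 0], 0],
    [[0, 0, 0], 0],
  ],
)

```text
clock: 14.0
position: [0.5473, 0.068, 0.1062]
tool_rot: [3.141, -0.0, 1.341]
force: [-1.7, -0.1, 11.0]
grip_width: 0.0215
```

```bash
python3 - <<'E'
from plan import *
for i in range(2): st(); bot.grab_frame('wrist')
E
```

```text
14.0 [0.5473 0.068  0.1062] [ 1.7997e+02 -2.0000e-02  7.6860e+01] F [-1.7 -0.1 11. ] w 0.0215 M [-0.04  0.36 -0.03]
14.05 [0.5473 0.068  0.1062] [ 1.7997e+02 -2.0000e-02  7.6870e+01] F [-2.8 -1.3 11.3] w 0.0216 M [-0.05  0.41  0.02]
```

Request:
servo_tool(
  targets=[
    [[0, 0, -0.04], 0],
    [[0, 0, 0], 0],
  ],
)

```text
clock: 14.35
position: [0.5472, 0.0679, 0.108]
tool_rot: [3.141, -0.0, 1.342]
force: [0.2, -0.6, 5.5]
grip_width: 0.0218
```

Request:
servo_tool(
  targets=[
    [[0, 0, 0], 0],
    [[0, 0, 0], 0],
    [[0, 0, 0], 0],
    [[0, 0, 0], 0],
  ],
  gripper=0.06,
)

```text
clock: 14.85
position: [0.547, 0.068, 0.1077]
tool_rot: [-3.141, 0.0, 1.342]
force: [-0.5, -0.3, 0.4]
grip_width: 0.045
```

```bash
python3 - <<'E'
from plan import *
st(); im,c=grab('wrist','w7.png');st()
cv2.imwrite('pics/w7a.png',cv2.resize(im[140:320,180:380],None,fx=4,fy=3.3,interpolation=cv2.INTER_CUBIC))
E
```

```text
14.85 [0.547  0.068  0.1077] [-179.99    0.     76.87] F [-0.5 -0.3  0.4] w 0.045 M [-0.01 -0.02  0.  ]
14.9 [0.547  0.068  0.1078] [-179.99    0.     76.87] F [ 0.1  0.3 -0.3] w 0.045 M [ 0.1   0.02 -0.01]
```

View pics/w7a.png

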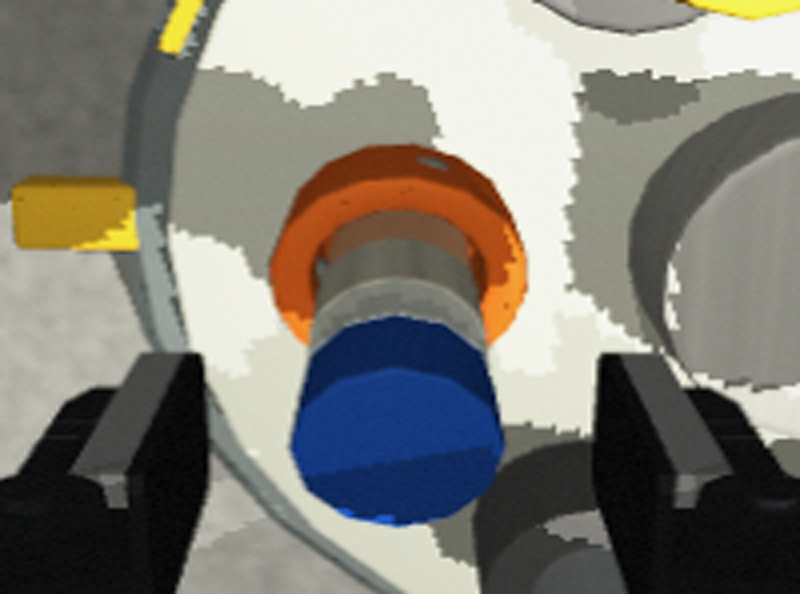

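Request:
servo_tool(
  targets=[
    [[0, 0, -0.1], 0],
    [[0, 0, -0.4], 0],
    [[0, 0, -0.7], 0],
    [[0, 0, -0.7], 0],
    [[0, 0, -0.1], 0],
    [[0, 0, 0], 0],
  ],
)

```text
clock: 15.65
position: [0.5469, 0.0681, 0.2078]
tool_rot: [3.141, -0.0, 1.342]
force: [0.5, -0.1, -0.2]
grip_width: 0.0452
```

```bash
python3 - <<'E'
from plan import *
st(); im,c=grab('wrist','w8.png');st()
plan([(0.620,0.0500,.208,76.82)])
E
```

```text
15.65 [0.5469 0.0681 0.2078] [ 1.7999e+02 -1.0000e-02  7.6880e+01] F [ 0.5 -0.1 -0.2] w 0.0452 M [-0.01  0.03 -0.  ]
15.7 [0.5467 0.068  0.2072] [-1.7996e+02  2.0000e-02  7.6880e+01] F [-0.5 -0.2  0.6] w 0.0454 M [0.02 0.03 0.02]
[[[-0.01,0.76,-0.01],0.01],[[-0.01,0.75,-0.01],0.0]]
end [0.6199589  0.04988109 0.20820335] 76.8283498636373
```

View pics/w8.png

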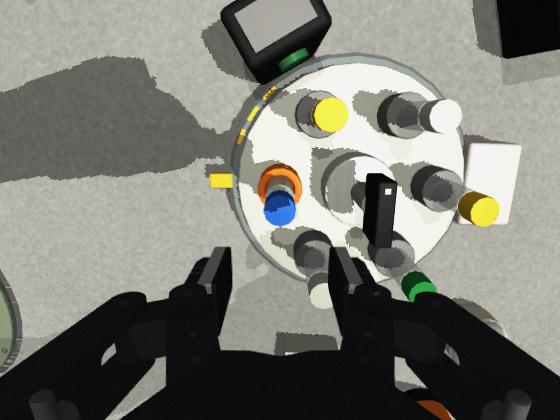

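Request:
servo_tool(
  targets=[
    [[-0.01, 0.5, 0], 0],
    [[-0.01, 0.6, 0], 0.01],
    [[0, 0.41, 0], 0],
    [[0, 0, 0], 0],
    [[0, 0, 0], 0],
  ],
)

```text
clock: 16.32
position: [0.6195, 0.0498, 0.2069]
tool_rot: [-3.14, 0.001, 1.341]
force: [0.1, -0.1, 0.1]
grip_width: 0.0453
```

```bash
python3 - <<'E'
from plan import *
st(); im,c=grab('wrist','w9.png');st()
E
```

```text
16.32 [0.6195 0.0498 0.2069] [-1.7991e+02  3.0000e-02  7.6810e+01] F [ 0.1 -0.1  0.1] w 0.0453 M [ 0.    0.07 -0.01]
16.38 [0.6195 0.05   0.2073] [-1.7994e+02  2.0000e-02  7.6820e+01] F [-0.5  0.   0.1] w 0.0451 M [ 0.01 -0.03  0.03]
```

View pics/w9.png

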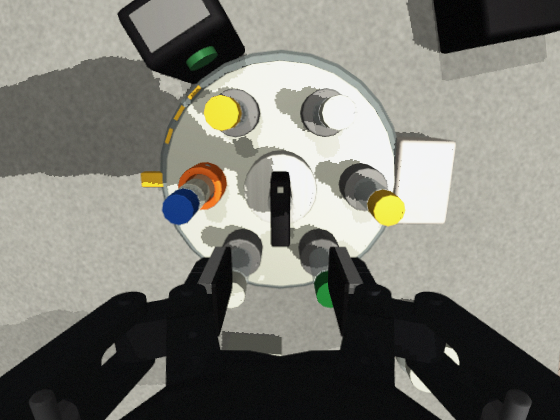

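Request:
servo_tool(
  targets=[
    [[0, 0, 0.3], 0],
    [[0, 0, 0.4], 0],
    [[0, 0, 0.4], 0],
    [[0, 0, 0.4], 0],
    [[0, 0, 0.1], 0],
    [[0, 0, 0], 0],
  ],
)

```text
clock: 17.12
position: [0.6201, 0.0498, 0.1277]
tool_rot: [-3.141, 0.0, 1.341]
force: [0.3, -1.0, 0.1]
grip_width: 0.0452
```

Request:
servo_tool(
  targets=[
    [[0, 0, 0], 0],
    [[0, 0, 0], 0],
    [[0, 0, 0], 0],
    [[0, 0, 0], 0],
    [[0, 0, 0], 0],
  ],
  gripper=-1,
  newtons=70,
)

```text
clock: 17.75
position: [0.6198, 0.0501, 0.1285]
tool_rot: [-3.141, -0.001, 1.341]
force: [-8.2, 0.2, 9.8]
grip_width: 0.0085
```

```bash
python3 - <<'E'
from plan import *
st(); im,c=grab('wrist','w10.png');st(); print(bot.observe()['qpos'])
E
```

```text
17.75 [0.6198 0.0501 0.1285] [-1.7995e+02 -3.0000e-02  7.6830e+01] F [-8.2  0.2  9.8] w 0.0085 M [ 0.29  1.8  -0.03]
17.8 [0.6198 0.0501 0.1286] [-1.7995e+02 -3.0000e-02  7.6820e+01] F [-8.5  1.9  9.7] w 0.0087 M [0.28 1.75 0.02]
[-0.44689927  0.63567848  0.41140679  1.68985245 -0.31356209  0.88239993
 -0.13596335]
```

View pics/w10.png

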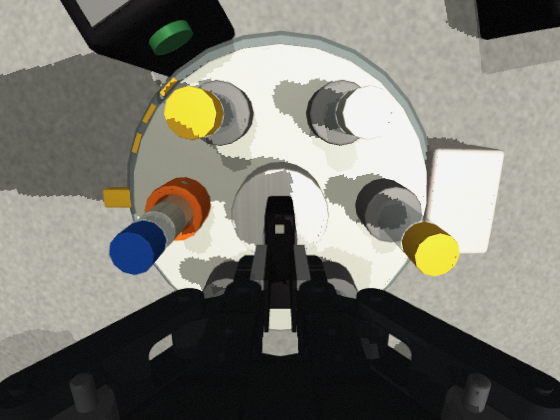

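Request:
servo_tool(
  targets=[
    [[0, 0, 0], 0.3],
    [[0, 0, 0], 0.5],
    [[0, 0, 0], 0.5],
    [[0, 0, 0], 0.5],
    [[0, 0, 0], 0.5],
    [[0, 0, 0], 0.5],
    [[0, 0, 0], 0.5],
    [[0, 0, 0], 0.5],
    [[0, 0, 0], 0.5],
    [[0, 0, 0], 0.5],
    [[0, 0, 0], 0.5],
    [[0, 0, 0], 0.2],
  ],
)

```text
clock: 19.3
position: [0.6217, 0.0498, 0.1295]
tool_rot: [3.139, -0.003, 0.86]
force: [0.6, -1.3, 14.9]
grip_width: -0.0001
```

```bash
python3 - <<'E'
from plan import *
st(); im,c=grab('wrist','w11.png');st(); print(bot.observe()['qpos'])
E
```

```text
19.3 [0.6217 0.0498 0.1295] [ 1.7987e+02 -1.5000e-01  4.9260e+01] F [ 0.6 -1.3 14.9] w -0.0001 M [-0.05 -0.02  0.1 ]
19.35 [0.6217 0.0498 0.1295] [ 1.7987e+02 -1.5000e-01  4.9220e+01] F [-0.3 -1.3 15.1] w -0.0001 M [ 0.04 -0.08  0.11]
[-0.52673035  0.66368708  0.54171305  1.69222941 -0.41798932  0.89956049
 -0.52740206]
```

View pics/w11.png

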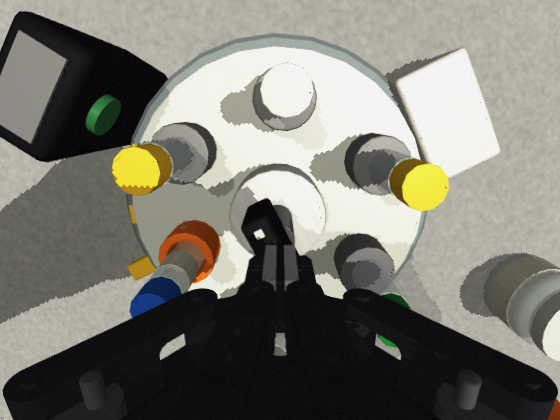

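```bash
python3 - <<'E'
from plan import *
im=cv2.imread('pics/w11.png'); cv2.imwrite('pics/w11a.png',cv2.resize(im[180:370,180:380],None,fx=4,fy=3.15,interpolation=cv2.INTER_CUBIC))
im=cv2.imread('pics/w10.png'); cv2.imwrite('pics/w10a.png',cv2.resize(im[180:370,180:380],None,fx=4,fy=3.15,interpolation=cv2.INTER_CUBIC))
im,c=grab('scene','s11.png');st()
cv2.imwrite('pics/s11a.png',cv2.resize(im[170:300,235:365],None,fx=4.6,fy=4.6,interpolation=cv2.INTER_CUBIC))
E
```

```text
19.4 [0.6217 0.0498 0.1295] [ 1.7987e+02 -1.5000e-01  4.9290e+01] F [-0.1  0.  14.5] w -0.0003 M [-0.02 -0.05  0.03]
```

View pics/w11a.png

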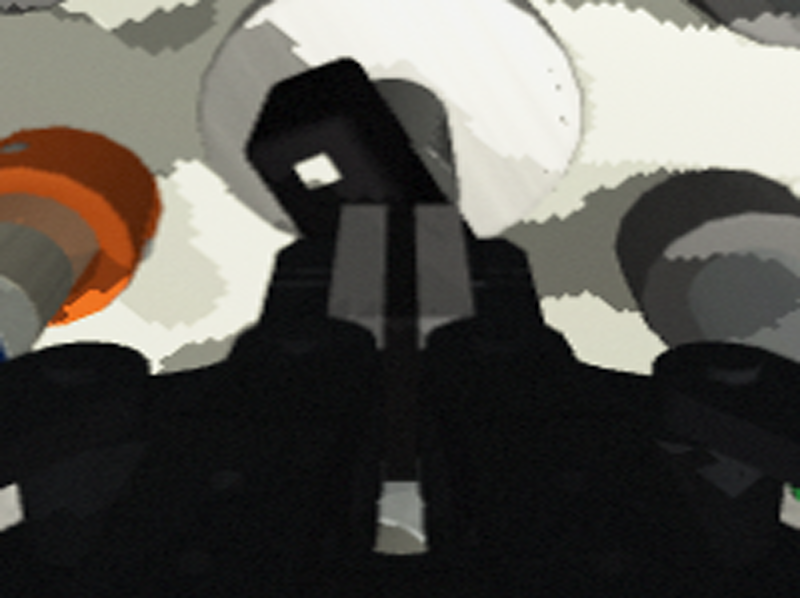

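View pics/w10a.png

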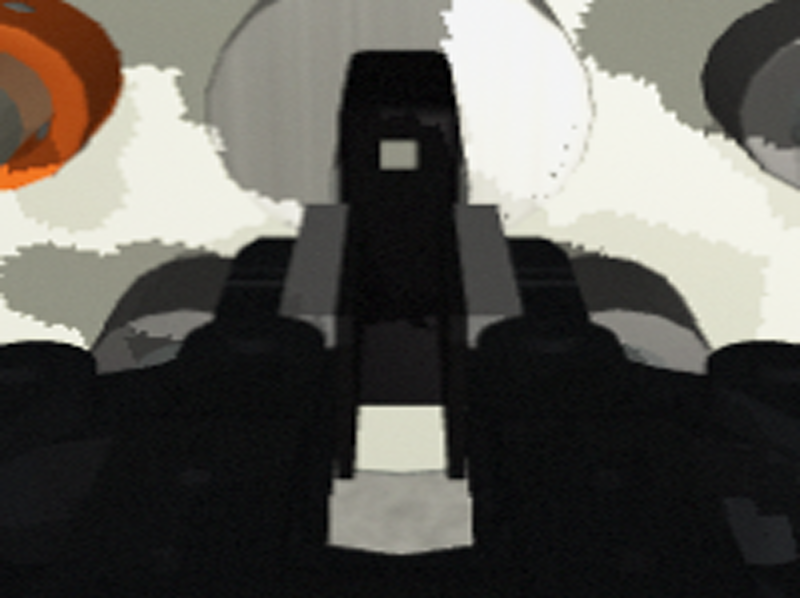

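View pics/s11a.png

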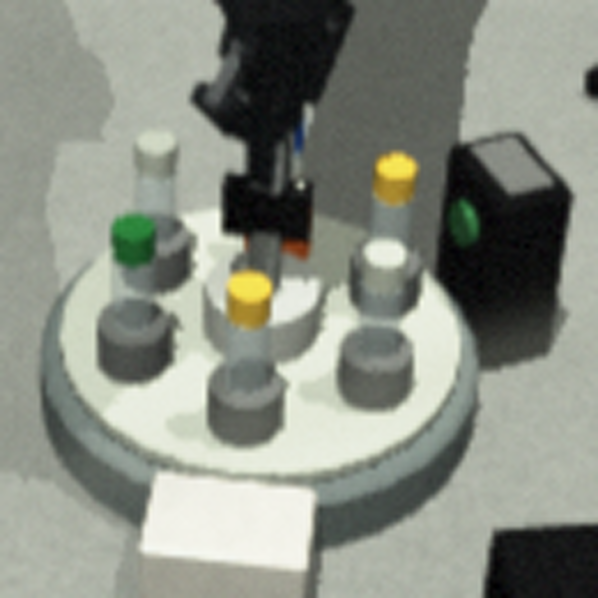

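```bash
python3 - <<'E'
from plan import *
c=bot.get_calibration('wrist'); s=bot.observe(); p=s['position']; yaw=s['tool_rot'][2]
tx=np.array([np.cos(yaw),np.sin(yaw),0])
for dz in (-.005,0,.005,.01,.015,.02,.03): print(dz,[np.round(proj(c,p+tx*d+[0,0,dz]),1) for d in (.011,-.011)])
print('tip at v=%.1f, upper end v=%.1f'%(180+205/3.15,180+345/3.15))
k=np.array([.62,.0504])
for z in (.125,.161): print('axis',z,proj(c,(.62,.0504,z)))
E
```

```text
-0.005 [array([280. , 218.4]), array([280. , 253.9])]
0 [array([280. , 221.1]), array([280.1, 257.4])]
0.005 [array([280., 224.]), array([280.1, 261.1])]
0.01 [array([280.1, 227.1]), array([280.2, 265. ])]
0.015 [array([280.2, 230.3]), array([280.2, 269.2])]
0.02 [array([280.2, 233.7]), array([280.3, 273.5])]
0.03 [array([280.3, 241.1]), array([280.4, 283. ])]
tip at v=245.1, upper end v=289.5
axis 0.125 (np.float64(277.0555496068406), np.float64(237.86503578665165))
axis 0.161 (np.float64(276.8057520150304), np.float64(265.18495823928987))
```

Request:
servo_tool(
  targets=[
    [[0, 0, -0.2], 0],
    [[0, 0, -0.4], 0],
    [[0, 0, -0.4], -0.9],
    [[0, 0, -0.2], -0.9],
    [[0, 0, 0], -0.9],
    [[0, 0, 0], -0.9],
    [[0, 0, 0], -0.9],
    [[0, 0, 0], -1.0],
    [[0, 0, 0], 0],
    [[0, 0, 0], 0],
  ],
  gripper=0.06,
)

```text
clock: 20.65
position: [0.6204, 0.0497, 0.1881]
tool_rot: [3.141, -0.0, 1.339]
force: [0.0, 0.8, -0.1]
grip_width: 0.0453
```

```bash
python3 - <<'E'
from plan import *
st(); im,c=grab('wrist','w12.png');st()
print(proj(c,(.62,.0504,.161)))
E
```

```text
20.65 [0.6204 0.0497 0.1881] [179.99  -0.    76.7 ] F [ 0.   0.8 -0.1] w 0.0453 M [-0.02 -0.01 -0.02]
20.7 [0.6203 0.0498 0.188 ] [179.99  -0.    76.72] F [0.1 0.7 0.9] w 0.0447 M [-0.04  0.06 -0.03]
(np.float64(278.61177208809363), np.float64(223.1357982297287))
```

View pics/w12.png

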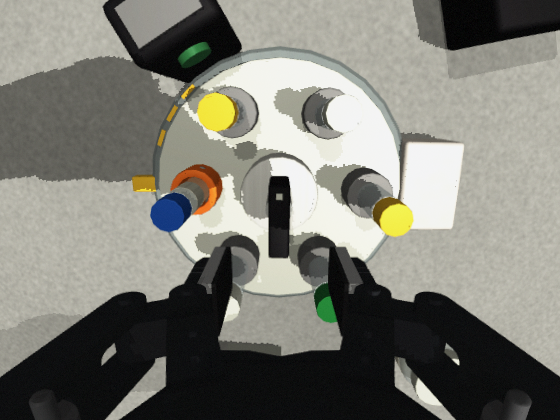

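Request:
servo_tool(
  targets=[
    [[0, 0, 0.3], -0.02],
    [[0, 0, 0.4], 0],
    [[0, 0, 0.4], 0],
    [[0, 0, 0.2], 0],
    [[0, 0, 0], 0],
  ],
)

```text
clock: 21.32
position: [0.6199, 0.0497, 0.122]
tool_rot: [-3.14, 0.001, 1.342]
force: [0.2, 0.1, 1.9]
grip_width: 0.0454
```

Request:
servo_tool(
  targets=[
    [[0, 0, 0.1], 0],
    [[0, 0, 0.1], 0],
    [[0, 0, 0.1], 0],
    [[0, 0, 0], 0],
    [[0, 0, 0], 0],
  ],
)

```text
clock: 21.95
position: [0.6204, 0.0498, 0.1079]
tool_rot: [3.141, 0.0, 1.342]
force: [0.3, 0.7, 1.2]
grip_width: 0.0453
```

```bash
python3 - <<'E'
from plan import *
st(); im,c=grab('wrist','w13.png');st()
im,c=grab('scene','s13.png');st()
cv2.imwrite('pics/s13a.png',cv2.resize(im[150:280,235:365],None,fx=4.6,fy=4.6,interpolation=cv2.INTER_CUBIC))
E
```

```text
21.95 [0.6204 0.0498 0.1079] [179.99   0.    76.91] F [0.3 0.7 1.2] w 0.0453 M [-0.04 -0.   -0.05]
22.0 [0.6204 0.0498 0.108 ] [179.99  -0.    76.91] F [ 0.1 -0.3 -0.6] w 0.0454 M [-0.02  0.04 -0.04]
22.05 [0.6205 0.0498 0.108 ] [179.98  -0.    76.91] F [ 0.3 -0.2  0.3] w 0.0455 M [-0.    0.06  0.04]
```

View pics/w13.png

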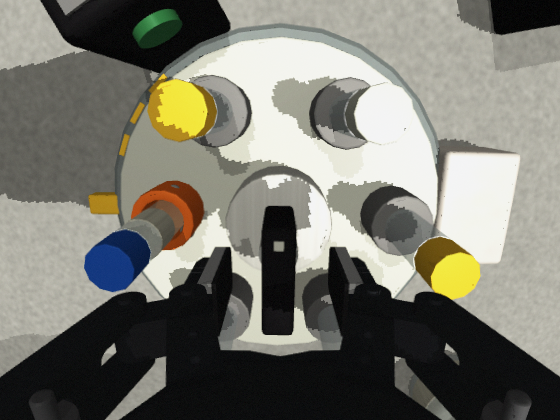

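View pics/s13a.png

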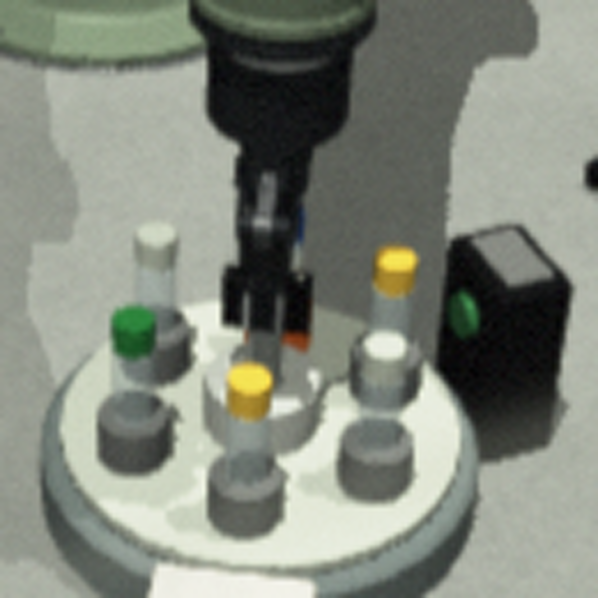

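Request:
servo_tool(
  targets=[
    [[0, 0, 0.04], 0],
    [[0, 0, 0], 0],
    [[0, 0, 0], 0],
    [[0, 0, 0], 0],
    [[0, 0, 0], 0],
  ],
  gripper=-1,
  newtons=70,
)

```text
clock: 22.68
position: [0.6196, 0.05, 0.1058]
tool_rot: [-3.14, -0.0, 1.342]
force: [-6.0, 0.8, 5.5]
grip_width: 0.0132
```

```bash
python3 - <<'E'
from plan import *
st(); im,c=grab('wrist','w14.png');st()
E
```

```text
22.68 [0.6196 0.05   0.1058] [-179.92   -0.     76.9 ] F [-6.   0.8  5.5] w 0.0132 M [ 0.22  1.19 -0.3 ]
22.73 [0.6196 0.05   0.1058] [-179.92   -0.     76.9 ] F [-5.5  1.   5.2] w 0.0126 M [ 0.16  1.2  -0.24]
```

View pics/w14.png

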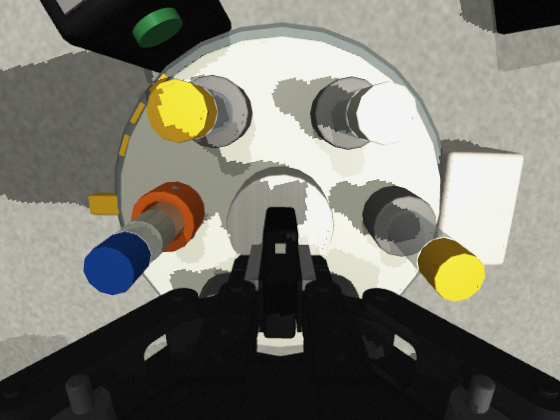

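Request:
servo_tool(
  targets=[
    [[0, 0, 0], 0.2],
    [[0, 0, 0], 0.3],
    [[0, 0, 0], 0.4],
    [[0, 0, 0], 0.4],
    [[0, 0, 0], 0.3],
    [[0, 0, 0], 0.2],
  ],
)

```text
clock: 23.48
position: [0.6196, 0.05, 0.1058]
tool_rot: [-3.14, 0.001, 1.186]
force: [-6.0, -0.3, 4.3]
grip_width: 0.0127
```

```bash
python3 - <<'E'
from plan import *
st(); im,c=grab('wrist','w15.png');st()
E
```

```text
23.48 [0.6196 0.05   0.1058] [-1.7993e+02  4.0000e-02  6.7970e+01] F [-6.  -0.3  4.3] w 0.0127 M [-0.01  1.14  1.36]
23.52 [0.6196 0.05   0.1058] [-1.7993e+02  4.0000e-02  6.7920e+01] F [-6.2 -0.8  5.8] w 0.0128 M [0.   1.17 1.13]
```

View pics/w15.png

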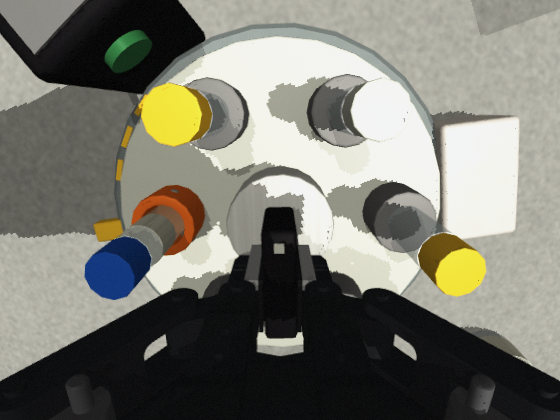

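Request:
servo_tool(
  targets=[
    [[0, 0, 0], 0.4],
    [[0, 0, 0], 0.5],
    [[0, 0, 0], 0.5],
    [[0, 0, 0], 0.5],
    [[0, 0, 0], 0.5],
    [[0, 0, 0], 0.5],
    [[0, 0, 0], 0.5],
    [[0, 0, 0], 0.5],
    [[0, 0, 0], 0.5],
    [[0, 0, 0], 0.5],
    [[0, 0, 0], 0.3],
  ],
)

```text
clock: 24.9
position: [0.6197, 0.0499, 0.1058]
tool_rot: [-3.141, 0.001, 0.732]
force: [-4.3, -0.3, 4.4]
grip_width: 0.0125
```

```bash
python3 - <<'E'
from plan import *
st(); im,c=grab('wrist','w16.png');st(); print(bot.observe()['qpos'])
E
```

```text
24.9 [0.6197 0.0499 0.1058] [-1.7996e+02  6.0000e-02  4.1920e+01] F [-4.3 -0.3  4.4] w 0.0125 M [-0.02  1.07  1.  ]
24.95 [0.6197 0.0499 0.1058] [-1.7996e+02  6.0000e-02  4.1850e+01] F [-5.9  0.1  4.9] w 0.0126 M [0.01 1.   0.7 ]
[-0.5441729   0.70479832  0.57125442  1.71077002 -0.4762806   0.86970111
 -0.60758839]
```

View pics/w16.png

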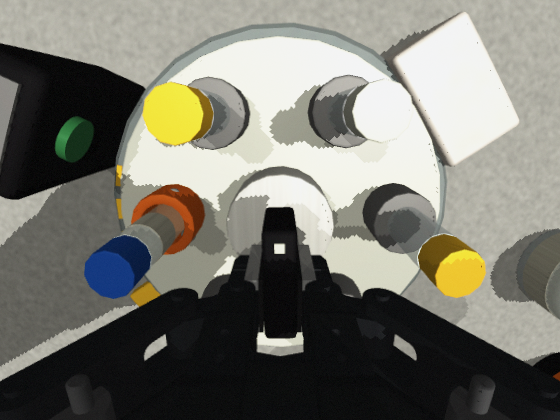

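Request:
servo_tool(
  targets=[
    [[0, 0, 0], 0.4],
    [[0, 0, 0], 0.5],
    [[0, 0, 0], 0.5],
    [[0, 0, 0], 0.5],
    [[0, 0, 0], 0.5],
    [[0, 0, 0], 0.5],
    [[0, 0, 0], 0.5],
    [[0, 0, 0], 0.5],
    [[0, 0, 0], 0.5],
    [[0, 0, 0], 0.4],
    [[0, 0, 0], 0.2],
    [[0, 0, 0], 0],
  ],
)

```text
clock: 26.45
position: [0.6198, 0.0499, 0.1058]
tool_rot: [-3.141, 0.001, 0.295]
force: [-4.9, 0.4, 5.0]
grip_width: 0.0126
```

```bash
python3 - <<'E'
from plan import *
st(); im,c=grab('wrist','w17.png');st(); print(bot.observe()['qpos'])
E
```

```text
26.45 [0.6198 0.0499 0.1058] [-1.7998e+02  6.0000e-02  1.6910e+01] F [-4.9  0.4  5. ] w 0.0126 M [-0.01  1.    0.14]
26.5 [0.6198 0.0498 0.1058] [-1.7997e+02  6.0000e-02  1.6910e+01] F [-4.8 -0.   4.9] w 0.0127 M [-0.07  1.01  0.09]
[-0.60965499  0.74120333  0.68597428  1.714213   -0.57784469  0.89994195
 -0.95634416]
```

View pics/w17.png

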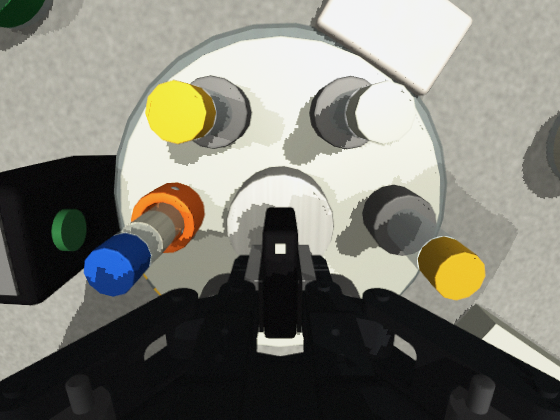

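Turned 60.0° and the blue vial faces the green window. I'll release, rise and check.

Request:
servo_tool(
  targets=[
    [[0, 0, 0], 0],
    [[0, 0, 0], 0],
    [[0, 0, 0], 0],
    [[0, 0, 0], 0],
  ],
  gripper=0.06,
)

```text
clock: 27.0
position: [0.6204, 0.0498, 0.1058]
tool_rot: [3.142, -0.0, 0.295]
force: [-0.0, 0.2, 0.1]
grip_width: 0.0454
```

Request:
servo_tool(
  targets=[
    [[0, 0, -0.2], 0],
    [[0, 0, -0.5], 0],
    [[0, 0, -0.7], 0],
    [[0, 0, -0.7], 0],
    [[0, 0, -0.7], 0],
    [[0, 0, -0.5], 0],
    [[0, 0, 0], 0],
    [[0, 0, 0], 0],
  ],
)

```text
clock: 28.0
position: [0.6201, 0.0499, 0.2706]
tool_rot: [-3.141, 0.0, 0.295]
force: [0.3, -0.0, -0.6]
grip_width: 0.0455
```

```bash
python3 - <<'E'
from plan import *
st(); c=bot.get_calibration('wrist'); im,_=grab('wrist','w18.png');st(); print(repr(np.array(c['pose']).round(4)))
im,c=grab('scene','s18.png')
cv2.imwrite('pics/s18a.png',cv2.resize(im[170:300,235:365],None,fx=4.6,fy=4.6,interpolation=cv2.INTER_CUBIC))
im,c=grab('top','t18.png')
E
```

```text
28.0 [0.6201 0.0499 0.2706] [-1.7999e+02  1.0000e-02  1.6920e+01] F [ 0.3 -0.  -0.6] w 0.0455 M [-0.05  0.02  0.06]
28.05 [0.62   0.0499 0.2703] [-1.7999e+02  5.0000e-02  1.6920e+01] F [ 0.3  0.  -0.6] w 0.0455 M [-0.04  0.    0.01]
array([[ 0.2895,  0.9223,  0.256 ,  0.6854],
       [-0.9572,  0.2785,  0.079 ,  0.0705],
       [ 0.0016, -0.2679,  0.9634,  0.4447],
       [ 0.    ,  0.    ,  0.    ,  1.    ]])
```

View pics/w18.png

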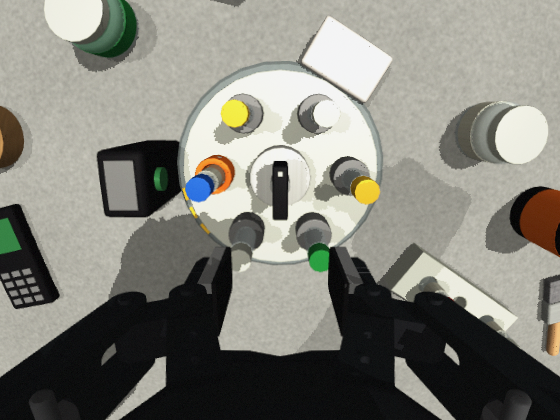

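View pics/s18a.png

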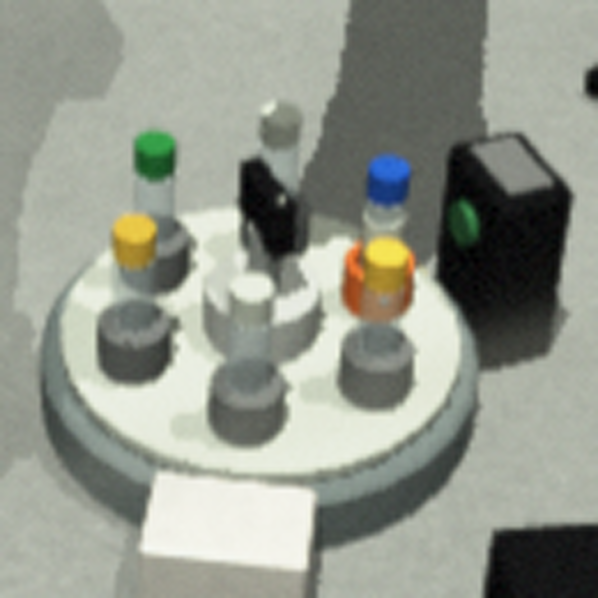

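View pics/t18.png

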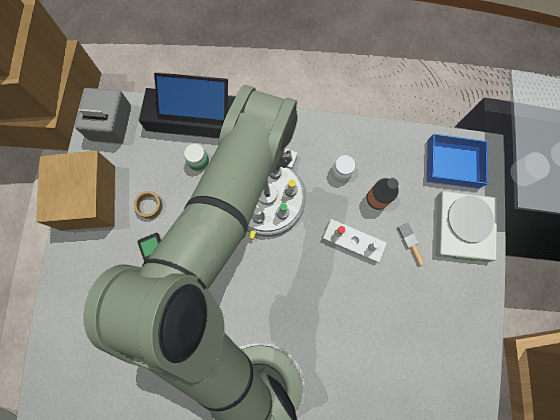

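```bash
python3 - <<'E'
from plan import *
c=bot.get_calibration('wrist')
for z in (.152,.155,.16): print(z,proj(c,(.5998,.1224,z)))
for a in (-13.18,46.82,-73.18,106.82):
  a=np.radians(a); print(proj(c,(.62+.08*np.cos(a),.0504+.08*np.sin(a),.152)))
s=bot.get_calibration('scene')
for z in (.147,.152,.157): print('scene',proj(s,(.5998,.1224,z)))
im=cv2.imread('pics/w18.png'); cv2.imwrite('pics/w18a.png',cv2.resize(im[80:280,170:400],None,fx=3,fy=3,interpolation=cv2.INTER_CUBIC))
im=cv2.imread('pics/s18.png'); cv2.imwrite('pics/s18b.png',cv2.resize(im[195:245,300:340],None,fx=12,fy=12,interpolation=cv2.INTER_CUBIC))
E
```

```text
0.152 (np.float64(197.79363793627525), np.float64(189.98273684849113))
0.155 (np.float64(197.00695282462243), np.float64(190.72520999210872))
0.16 (np.float64(195.66181502844972), np.float64(191.99513007366204))
(np.float64(325.9253405722045), np.float64(113.2575039748029))
(np.float64(233.09889586020802), np.float64(113.25253523072479))
(np.float64(366.74833743196973), np.float64(191.53360563895333))
(np.float64(192.24426843733826), np.float64(191.59014382926202))
scene (np.float64(319.1864020793), np.float64(207.98860755070478))
scene (np.float64(319.32838107832475), np.float64(206.46894713728057))
scene (np.float64(319.4710811429186), np.float64(204.94172816777848))
```

View pics/w18a.png

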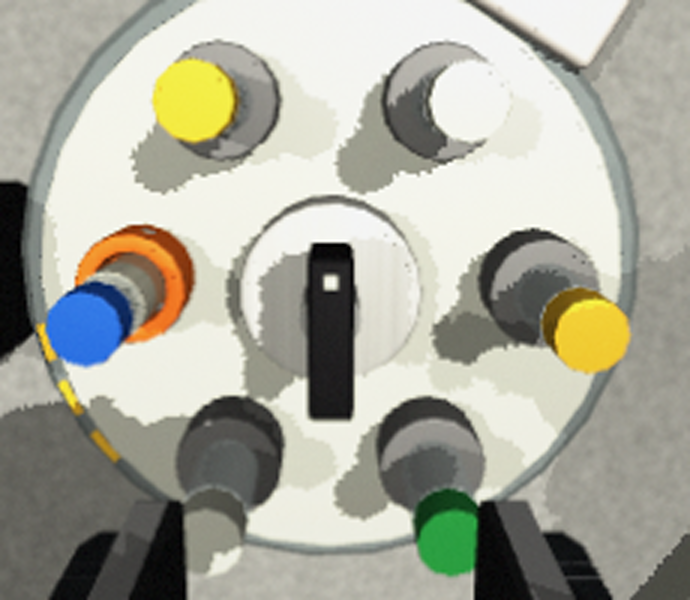

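View pics/s18b.png

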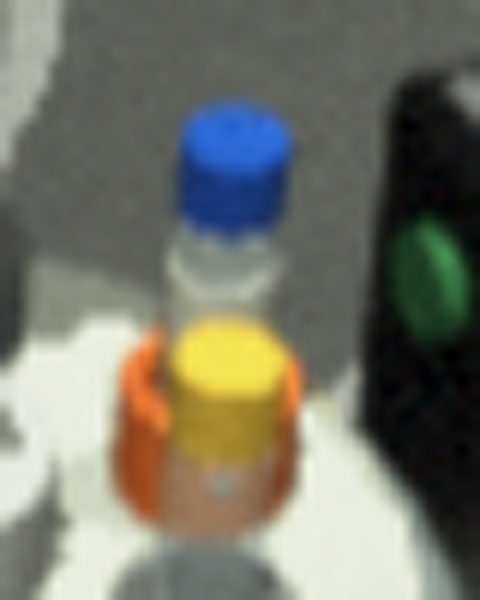

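```bash
python3 - <<'E'
from plan import *
st(); print(bot.job_done()); st()
E
```

```text
28.15 [0.62   0.0498 0.2701] [-1.800e+02  6.000e-02  1.691e+01] F [ 0.1 -1.4 -0.4] w 0.0454 M [-0.06 -0.06 -0.  ]
the job is handed in; nothing more can be done
None
the job is handed in; nothing more can be done
```

The blue vial is fully home in the orange cup, and the carousel is turned one click clockwise, so the vial stands in front of the reader. I handed the job in at 28.2 s of the 58 s allowed.

**Loading:** The bore's offset showed in the wrist camera, about 5.3 mm towards the carousel's axis. The vial went in on the first descent without touching the rim. I pressed it to 11 N, with the cup sunk about 2.8 mm, eased back about 2 mm and let go.

**Turning:** The first grip on the knob failed. The fingertips really end about 33 mm further back than the tool point suggests, so they pinched only the knob's top edge and slipped off. They then rested on the knob with about 15 N, and the carousel stayed at its first click. I gripped 23 mm lower and turned it 60.0°.

**Last checks:**
- The twisting moment had fallen to about 0.1 N m at the end of the turn, as it should at a click.
- The knob bar stayed in line with the gripper after I let go.
- The vial's top was within about 2 mm of where a seated vial should be, in both the wrist and scene images.
- The red and white vials, and what the top and wrist pictures showed of the other things, looked unmoved by eye. The arm hid part of the counter in the last top picture, and I did not measure them.
- The gripper ended clear of everything, at 0.27 m.

**Unexpected:** The nubs' 3 to 7 N resistance hardly showed on the way down, only about 1 to 3 N. I judged the vial home from its depth and the cup's spring force instead.

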